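# Set out the next tile-drilling job

### The job

Set out the next drilling job: lay the white tile offcut flat on the middle of the plywood backing board with its long sides along the board's long sides, stand the wider hole saw upright on the middle of the tile, and stand the narrower hole saw upright on the bench midway between the board and the red suction pad. Turn the parts wheel by its centre knob until its empty bin is squarely in the opening of the clear guard, and drop the brass adapter into that bin.

Things in the scene. Friction and masses are not known exactly. Their poses are not given: they have to be found in the camera images.
- tile_c (a point): centre of the loose white ceramic tile offcut, a flat plate 120 x 66 x 10 mm; x along its 120 mm side, y along its 66 mm side, z up; about 0.19 kg. It starts lying on the bench with its long side roughly across the robot's view (along world y). Once on the board its centre is 23 mm above the bench
- wide_saw_c (a point): centre (32 mm above its foot) of the wider of the two loose steel hole saws: an upright cylinder 54 mm in diameter and 42 mm high with a 13 mm diameter, 22 mm tall shank on top (64 mm in all); z up; about 0.26 kg
- narrow_saw_c (a point): centre (32 mm above its foot) of the narrower of the two loose steel hole saws: an upright cylinder 36 mm in diameter and 42 mm high with a 13 mm diameter, 22 mm tall shank on top (64 mm in all); z up; about 0.15 kg
- adapter_c (a point): centre (25 mm above its foot) of the loose brass adapter, an upright plain round bar 30 mm in diameter and 50 mm tall with two dark bands; z up; about 0.14 kg
- board: plywood backing board, fixed to the bench, 160 x 130 x 18 mm; origin at the centre of its underside on the bench; x along its 160 mm side (roughly away from the robot), y along its 130 mm side, towards the suction pad; z up
- pad: red suction pad, a disc 130 mm in diameter with a grey lever on top, 43 mm high in all, fixed to the bench; origin at the centre of its underside. It always stands on the line of the board's y axis, 250 mm from the board's centre, so there is 120 mm of clear bench between them
- wheel (a joint): turn of the four-bin parts wheel about its vertical axis, rad, growing counter-clockwise seen from above; 0 = the empty bin is squarely in the opening of the guard; it turns from -1.6 to 1.6, with slight friction (0.05 N m), and stays where it is left
- bin_c (a point): middle of the empty bin's floor, 10 mm above the bench, 62 mm from the wheel's axis (its -x points outward); turns with the wheel. Bin: quarter sector, 30 to 102 mm radius, walls to 28 mm above the bench; the other bins hold washers, bolts, wall plugs. A fixed clear guard, top 41 mm above the bench, covers the wheel except an opening 100 mm wide from its middle to its robot side
- knob_c (a point): centre, 75 mm above the bench, of the black bar knob on the wheel's axis: 44 mm long (along its y), 14 mm thick (along its x), 26 mm high; below it a 16 mm diameter stem. At wheel angle 0 the bar lies across the opening's direction
Not all that is in view belongs to the job. What is shaped like the part that bears adapter_c but purple is not meant.

How it is judged:
By the outcome, as a careful person would: the job done as asked, in the order asked, and still so for the second after the job is handed in, with the robot touching nothing.
It also fails if it takes over 109 s, if anything falls off the work surface, if the arm or the gripper's body presses on something with over 40 N, if the wrist force passes 120 N, or if a joint passes its speed limit or range.

### The arm

A 6-joint arm with a two-finger parallel gripper is mounted at the origin on the work surface. World frame = base frame: x ahead of the robot, y to its left, z up, the work surface at z = 0. Lengths are in mm, angles in rad, forces in N, time in s.
With the tool pointing down it reaches from about 350 to 875 mm from the base axis. Payload 4.2 kg.
Tool frame: the origin (TCP) lies between the finger pads; the fingertips stand 11 mm ahead of it and the grasp point (between the pads) lies 8 mm behind it; z points along the fingers, y is the direction in which the jaws open and shut (so a half turn about z gives the same grasp; the last joint's range is limited). The gripper opens to 85 mm and grips with 20 to 120 N. Pads are 22 mm wide; open, the fingers measure 114 mm over their backs; the gripper's body (76 mm by 85 mm) begins 54 mm behind the grasp point. The pads swing forward as they close: fully open they stand 13 mm farther back than shut.
Start: joints at [1.511, 0.385, 0.008, 0, -1.194, -0.259], TCP at [195.859, 593.497, 242.312] pointing down, gripper open.
Joint ranges: [-3.14, 3.14], [-1.21, 2.06], [-1.07, 1.41], [-3.16, 2.05], [-2.99, -0.16], [-3.1, 3.1]. Speed limits (rad/s): [2.79, 2.79, 3.14, 3.14, 3.14, 3.14].

### API

Orientations are given as a unit quaternion [x, y, z, w].
In Python, from bench import * gives the robot as it stands. The module is installed in compiled form; this text tells all that it offers.
- The arm moves only by the tool drive_tool, never from a script. Its argument "increments" is a list of rows, each a list of 3 entries, a list of its own where there are three numbers: the gripper command: -1 is shut, 1 is fully open, values between are in proportion, then the shift along the tool's x, y, z scaled (see below), then the turn about the tool's z scaled (see below). In form: [[hand, [tx, ty, tz], turn], ...]. A call has 1 to 20 rows; each row shifts and turns the commanded pose from where the row before left it, along the tool's axes as they then stand; what a row does not reach is not made up. The controller multiplies each number of a shift by 0.3 m and each number of a turn by 2 rad. A row lasts 1/8 s, in which the tool goes at most 62.5 mm and 10.7 degrees, less where a joint would pass 70% of its speed; a pose out of reach is approached as far as the arm can. A call with a number of a shift or a turn outside -1 to 1 is refused whole. A call with a gripper value outside its range is refused whole. The fingers move at their own pace and stop on an object; the grip force is fixed at half the most. Time passes only in rows, so rows that do not move let the fingers close. It gives the time, the measured TCP pose, the force and the opening at its end, in the units of the state.
- read_state(): the state, without advancing time (a new reading comes with each control period).
- get_image(name): name is "side" or "top" or "wrist"; returns the picture (384x512x3 uint8, red, green, blue); there is no depth.
- calibration(name): a dict with "fovy" (degrees; the focal length in pixels is half the picture's height over the tangent of half this angle, whatever the lens; pixels are square), "cx", "cy" (the principal point, pixels), "R" (3x3) and "t" (3): a world point X has camera coordinates R X + t. Camera axes: x right, y down, z forward; pixel columns grow to the right and rows downward; lengths in mm; the calibration is good to about 2 mm. The wrist camera is an equidistant fisheye: a pixel r from the principal point sees the ray r / f radians off the axis. A picture is of the moment at which its call begins: read the wrist's pose just before it. calibration takes no time and is no camera call; for the wrist camera it gives the pose at the moment of the call.
- job_done(): hands the job in, once; it reports no verdict.
The state is a dict: "clock": time; "joints": joint angles; "joint_vel": joint speeds; "joint_efforts": joint torques, N m; "position": TCP position; "ee_rot": TCP orientation; "contact_force": force on the tool from outside, world axes, zero at the start; "wrist_torque": the same for the moment, N m; "gripper_width": finger opening in mm.
Only numpy, scipy, OpenCV 4.12 (cv2) and the standard library are available. Lean on these libraries where they do the work, as an engineer would, in place of code of your own. Each camera call takes 0.05 s, during which the arm holds its last target.

## Working session

There is one attempt and no reset: what is moved stays moved. The work goes in short steps, Python scripts to look and compute and a tool call to move; the robot and the scene stay as the last step left them, time stands still between calls to the robot, and variables do not carry over. Pictures are saved under pics/ and viewed, and the job is handed in when it is done.

Besides the shell and the picture viewer there is one more tool, called as name(argument=value, ...) on one line, values as JSON. drive_tool: Moves the arm, as the interface text tells. Shifts and turns lie within -1 to 1; 1 stands for 0.3 m of shift or 2 rad of turn. Its arguments: {"type":"object","properties":{"increments":{"type":"array"}},"required":["increments"]}

```bash
mkdir -p pics; ls; python3 - <<'E'
from bench import *
import cv2
s=read_state();print(s)
for n in("side","top","wrist"):
    c=calibration(n);print(n,c)
    cv2.imwrite(f"pics/{n}0.png",cv2.cvtColor(get_image(n),cv2.COLOR_RGB2BGR))
E
```

```text
pics
{'clock': 0.0, 'joints': array([ 1.51057857e+00,  3.85568576e-01,  6.60780192e-03, -4.93969396e-04,
       -1.19396525e+00, -2.58565740e-01]), 'joint_vel': array([ 0.00050343, -0.00135959,  0.0003045 ,  0.00119128, -0.00056883,
       -0.00146541]), 'joint_efforts': array([ 3.98607353e-04, -3.92286372e+01,  1.88399291e+01,  4.18624163e+00,
       -4.71397885e-03, -2.14639229e-06]), 'position': array([195.70944126, 592.98108716, 241.20797581]), 'ee_rot': array([ 9.87308953e-01, -1.58807573e-01, -1.22997820e-04,  1.08234656e-03]), 'contact_force': array([-0.3999705 ,  0.4136404 , -1.20749602]), 'wrist_torque': array([-0.01457346, -0.03595333, -0.03648949]), 'gripper_width': 85.16509545314544}
side {'fovy': 55.68631458117439, 'cx': 255.4116393758672, 'cy': 187.42723493299724, 'R': array([[-0.77973604, -0.62596378, -0.01345562],
       [-0.35068405,  0.45443379, -0.81884713],
       [ 0.51868334, -0.63376595, -0.57385392]]), 't': array([370.03988564, 229.30071846, 624.95591632])}
top {'fovy': 48.96316666011608, 'cx': 259.8918845864604, 'cy': 191.1290063003569, 'R': array([[-0.02139898, -0.99962321,  0.01719073],
       [-0.98538398,  0.01818138, -0.1693749 ],
       [ 0.16899853, -0.02056392, -0.98540176]]), 't': array([-24.97928426, 483.17503323, 919.81756106])}
wrist {'fovy': 65.70646984690485, 'cx': 257.3961839077618, 'cy': 195.2049788079187, 'R': array([[-0.31371319, -0.94951716,  0.00109524],
       [-0.89712421,  0.29678043,  0.32724537],
       [-0.31105014,  0.10167862, -0.94493876]]), 't': array([624.12795858, -42.83261702, 381.1733964 ])}
```

View pics/top0.png

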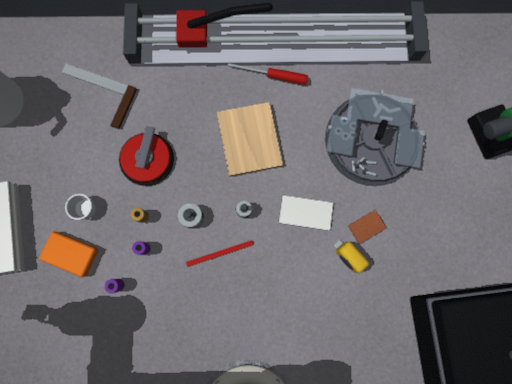

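View pics/side0.png

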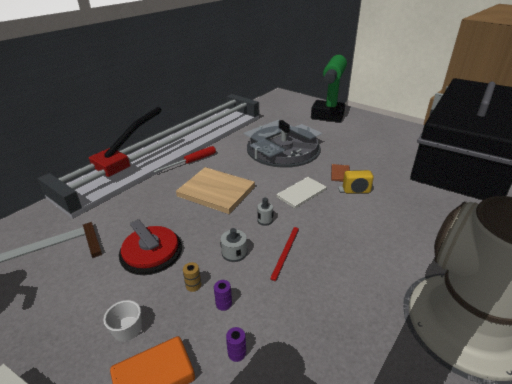

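View pics/wrist0.png

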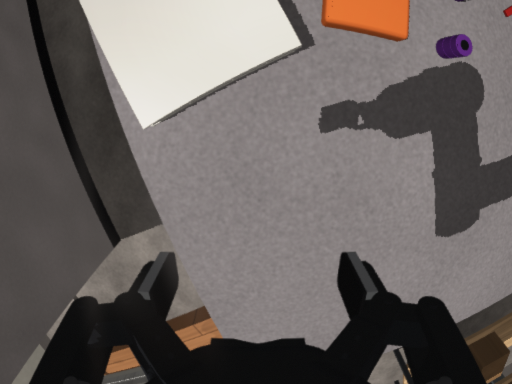

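```bash
cat >h.py <<'E'
from bench import *
import numpy as np, cv2
def ray(n,u,v,c=None):
    c=c or calibration(n); f=192/np.tan(np.radians(c['fovy']/2))
    x=(u-c['cx'])/f; y=(v-c['cy'])/f
    if n=='wrist':
        r=np.hypot(x,y); d=np.array([x/r*np.sin(r),y/r*np.sin(r),np.cos(r)]) if r>1e-9 else np.array([0,0,1.])
    else: d=np.array([x,y,1.])
    R=np.array(c['R']);t=np.array(c['t'])
    return -R.T@t, R.T@d
def px2w(n,u,v,z,c=None):
    o,d=ray(n,u,v,c); return o+d*(z-o[2])/d[2]
def w2px(n,X,c=None):
    c=c or calibration(n); f=192/np.tan(np.radians(c['fovy']/2))
    p=np.array(c['R'])@np.array(X,float)+np.array(c['t'])
    if n=='wrist':
        rr=np.hypot(p[0],p[1]); th=np.arctan2(rr,p[2]); k=f*th/max(rr,1e-9)
        return np.array([c['cx']+k*p[0],c['cy']+k*p[1]])
    return np.array([c['cx']+f*p[0]/p[2],c['cy']+f*p[1]/p[2]])
def snap(n,fn):
    c=calibration(n); im=cv2.cvtColor(get_image(n),cv2.COLOR_RGB2BGR); cv2.imwrite('pics/'+fn,im); return im,c
def crop(im,x0,y0,w,h,k,fn):
    cv2.imwrite('pics/'+fn,cv2.resize(im[y0:y0+h,x0:x0+w],None,fx=k,fy=k,interpolation=cv2.INTER_CUBIC))
E
python3 - <<'E'
from h import *
im=cv2.imread('pics/top0.png')
crop(im,110,90,190,150,4,'c1.png')
crop(im,270,80,170,150,4,'c2.png')
E
```

```text
(no output)
```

View pics/c1.png

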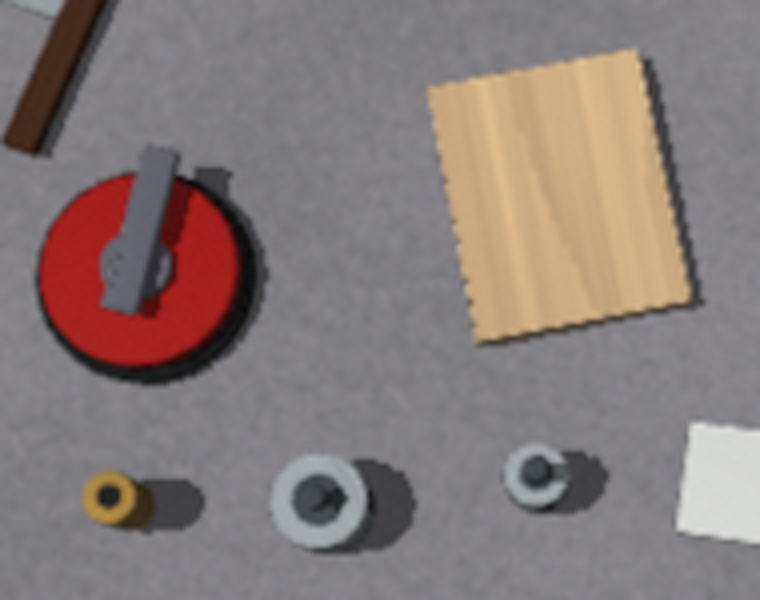

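View pics/c2.png

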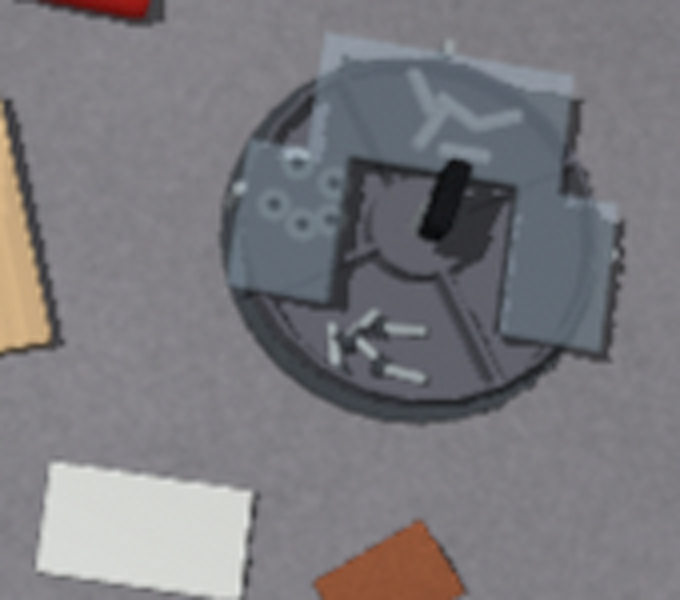

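```bash
cat >>h.py <<'E'
def rect(n,mask,z,c=None):
    cs,_=cv2.findContours(mask.astype(np.uint8),cv2.RETR_EXTERNAL,cv2.CHAIN_APPROX_NONE)
    k=max(cs,key=cv2.contourArea)[:,0]
    c=c or calibration(n)
    # moments based
    ys,xs=np.nonzero(cv2.drawContours(np.zeros(mask.shape,np.uint8),[k.reshape(-1,1,2)],-1,1,-1))
    P=np.array([px2w(n,x,y,z,c)[:2] for x,y in zip(xs,ys)])
    m=P.mean(0); C=np.cov(P.T); w,V=np.linalg.eigh(C); v=V[:,1]
    return m, np.degrees(np.arctan2(v[1],v[0]))%180, np.sqrt(12*w[::-1]), cv2.minAreaRect(P.astype(np.float32)), (xs.min(),xs.max(),ys.min(),ys.max())
E
python3 - <<'E'
from h import *
im=cv2.imread('pics/top0.png'); hsv=cv2.cvtColor(im,cv2.COLOR_BGR2HSV).astype(int); H,S,V=hsv[...,0],hsv[...,1],hsv[...,2]
yy,xx=np.mgrid[:384,:512]
def roi(x0,y0,x1,y1): return (xx>=x0)&(xx<x1)&(yy>=y0)&(yy<y1)
c=calibration('top')
print('board',rect('top',(S>60)&(V>110)&roi(210,95,290,182),18,c))
print('tile',rect('top',(V>160)&roi(272,188,340,236),10,c))
print('wide',rect('top',(V>135)&roi(172,195,205,235),42,c))
print('narrow',rect('top',(V>135)&roi(232,195,260,222),42,c))
print('adapter',rect('top',(S>90)&(V>120)&roi(125,200,146,225),50,c))
print('red',rect('top',(H<8)&(S>150)&(V>100)&roi(110,125,180,190),25,c))
f=lambda x,y,z:px2w('top',270+x/4,80+y/4,z,c)
K=[f(*p,88) for p in((446,158),(471,163),(440,243),(418,236))]
print(np.round(K,1),np.mean(K,0))
a=(K[0]+K[1]-K[2]-K[3]);print('knob dir',np.degrees(np.arctan2(a[1],a[0])),np.linalg.norm(a)/2)
for p in((350,158),(518,185),(325,302),(500,340),(228,290),(605,357)): print('guard',p,f(*p,41).round(1))
for p in((440,275),(490,380),(345,265),(380,250)): print('div',p,f(*p,28).round(1))
E
```

```text
board (array([615.01258031, -12.5478801 ]), np.float64(10.174814202765134), array([160.27920585, 130.55441056]), ((616.1525268554688, -12.600128173828125), (160.37881469726562, 130.62648010253906), 10.127239227294922), (np.int64(217), np.int64(282), np.int64(102), np.int64(175)))
tile (array([ 436.06449775, -140.78224983]), np.float64(80.3209482560715), array([119.49672671,  66.80857379]), ((436.28411865234375, -140.82080078125), (119.39358520507812, 66.84923553466797), 80.39175415039062), (np.int64(279), np.int64(332), np.int64(195), np.int64(229)))
wide (array([433.34554054, 127.86746679]), np.float64(23.886228406538066), array([50.04795544, 48.36730592]), ((433.3202209472656, 127.55631256103516), (53.23232650756836, 54.42313766479492), 87.34628295898438), (np.int64(176), np.int64(200), np.int64(202), np.int64(226)))
narrow (array([444.94593451,   7.69329075]), np.float64(150.1065948914917), array([39.91319804, 33.96478911]), ((445.7701416015625, 8.867493629455566), (40.60215377807617, 34.19818115234375), 88.88675689697266), (np.int64(232), np.int64(250), np.int64(200), np.int64(21
[... 437 characters left out ...]
113.95256042480469, 109.2648696899414), 75.4188232421875), (np.int64(120), np.int64(168), np.int64(134), np.int64(180)))
[[ 632.6 -310.1   88. ]
 [ 629.5 -324.    88. ]
 [ 583.3 -303.2   88. ]
 [ 587.6 -291.2   88. ]] [ 608.2654654  -307.11027991   88.        ]
knob dir -23.457366869085746 49.72400799809375
guard (350, 158) [ 649.8 -268.6   41. ]
guard (518, 185) [ 631.7 -366.9   41. ]
guard (325, 302) [ 562.7 -248.7   41. ]
guard (500, 340) [ 538.3 -349.2   41. ]
guard (228, 290) [ 570.8 -192.5   41. ]
guard (605, 357) [ 527.2 -409.6   41. ]
div (440, 275) [ 581.3 -321.1   28. ]
div (490, 380) [ 517.4 -346.    28. ]
div (345, 265) [ 588.3 -265.    28. ]
div (380, 250) [ 597.2 -286.4   28. ]
```

```bash
cat >>h.py <<'E'
from scipy.spatial.transform import Rotation as Ro
def plan(*targets):
    """targets: (x,y,z) list; prints scaled tool-frame shift and rows, from the state, orientation fixed"""
    s=read_state(); R=Ro.from_quat(s['ee_rot']).as_matrix(); p=np.array(s['position'])
    print('pos',p.round(1),'psi',round(np.degrees(np.arctan2(R[1,1],R[0,1])),2),'zax',R[:,2].round(4),'t',round(s['clock'],2),'w',round(s['gripper_width'],1),'F',np.round(s['contact_force'],1),'j6',round(s['joints'][5],2))
    for T in targets:
        d=np.array(T)-p; n=max(1,int(np.ceil(np.linalg.norm(d)/58))); l=R.T@d/300
        print(T,'total',l.round(4),'rows',n,'per row',(l/n).round(4)); p=np.array(T)
def turn(psi_now,psi_t):
    d=-(psi_t-psi_now); n=int(np.ceil(abs(d)/10.3)); print('turn',n,'x',round(np.radians(d)/2/n,4))
E
python3 -c "
from h import *
c=calibration('top')
for p in((537,476,42),(540,468,64),(319,501,42),(320,494,64),(109,497,50)): print(px2w('top',110+p[0]/4-.4,90+p[1]/4-.4,p[2],c).round(1))
turn(-108.3,-189.65)"
```

```text
[443.1   2.5  42. ]
[4.447e+02 4.000e-01 6.400e+01]
[431.3 125.3  42. ]
[432.5 121.5  64. ]
[434.8 240.7  50. ]
turn 8 x 0.0887
```

drive_tool(increments=[[1,[0,0,0],0.0888],[1,[0,0,0],0.0888],[1,[0,0,0],0.0888],[1,[0,0,0],0.0888],[1,[0,0,0],0.0888],[1,[0,0,0],0.0888],[1,[0,0,0],0.0888],[1,[0,0,0],0.0888],[1,[0.1415,-0.1443,0],0],[1,[0.1415,-0.1443,0],0],[1,[0.1415,-0.1443,0],0],[1,[0.1415,-0.1443,0],0],[1,[0.1415,-0.1443,0],0],[1,[0.1415,-0.1443,0],0],[1,[0.1415,-0.1443,0],0],[1,[0.1415,-0.1443,0],0]])

```text
clock: 2.15
position: [480.9, 198.8, 242.3]
ee_rot: [-0.645, 0.764, 0.0, 0.0]
contact_force: [0.1, 1.2, 0.3]
gripper_width: 85.6
```

```bash
python3 -c "
from h import *
plan((470,-20,240),(436,-141,240))
im,c=snap('wrist','w1.png')
print('camera at',(-np.array(c['R']).T@c['t']).round(0), 'axis',c['R'][2])
"
```

```text
pos [480.9 198.8 242.3] psi 170.35 zax [ 1.e-04  1.e-04 -1.e+00] t 2.15 w 85.6 F [0.1 1.2 0.3] j6 -0.87
(470, -20, 240) total [ 0.7251 -0.0863  0.0076] rows 4 per row [ 0.1813 -0.0216  0.0019]
(436, -141, 240) total [ 4.166e-01  4.410e-02 -1.000e-04] rows 3 per row [ 0.1389  0.0147 -0.    ]
camera at [467. 115. 374.] axis [ 0.05418391  0.32296606 -0.94485821]
```

View pics/w1.png

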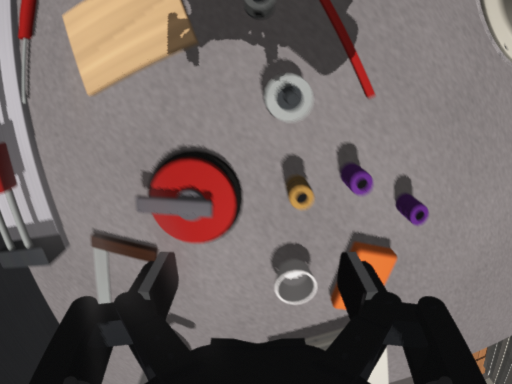

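```bash
python3 -c "
from h import *
im=cv2.imread('pics/w1.png'); crop(im,240,60,90,160,5,'w1c.png')
c=calibration('wrist')
for z,p in((42,(288.5,97.5)),(64,(290,96)),(50,(300.5,194.5))): print(z,px2w('wrist',*p,z,c).round(1))
"
```

```text
42 [435.3 117.6  42. ]
64 [435.7 115.8  64. ]
50 [438.8 228.9  50. ]
```

View pics/w1c.png

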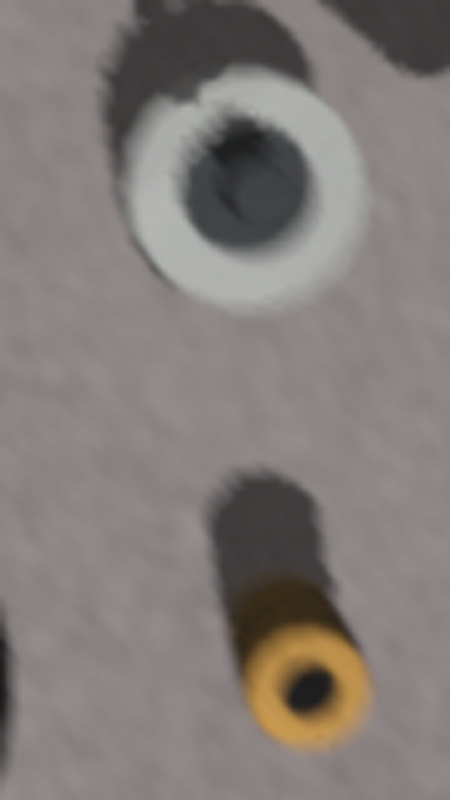

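drive_tool(increments=[[1,[0.1813,-0.0216,0],0],[1,[0.1813,-0.0216,0],0],[1,[0.1813,-0.0216,0],0],[1,[0.1813,-0.0216,0],0],[1,[0,0,0],0]])

```text
clock: 2.82
position: [468.3, -21.1, 242.1]
ee_rot: [-0.643, 0.766, 0.0, -0.0]
contact_force: [0.0, 0.3, 0.3]
gripper_width: 85.3
```

```bash
cat >>h.py <<'E'
import pickle
def snap(n,fn):
    c=calibration(n); im=cv2.cvtColor(get_image(n),cv2.COLOR_RGB2BGR); cv2.imwrite('pics/'+fn,im); pickle.dump(c,open('pics/'+fn+'.c','wb')); return im,c
def cal(fn): return pickle.load(open('pics/'+fn+'.c','rb'))
E
python3 -c "
from h import *
plan((436,-141,240))
im,c=snap('wrist','w2.png')
plan()
print(w2px('wrist',(433,126.5,42),c),w2px('wrist',(434.6,240.4,50),c),w2px('wrist',(444,5,42),c))
"
```

```text
pos [468.3 -21.1 242.1] psi 170.02 zax [-8.e-04 -2.e-04 -1.e+00] t 2.83 w 85.3 F [0.  0.3 0.3] j6 -0.48
(436, -141, 240) total [0.4123 0.0368 0.0072] rows 3 per row [0.1374 0.0123 0.0024]
pos [468.8 -19.7 242.2] psi 170.13 zax [-3.e-04  1.e-04 -1.e+00] t 2.88 w 85.6 F [-0.5  0.4  0.1] j6 -0.48
[302.2155375  271.67255997] [308.66030775 333.59025059] [281.44498388 187.90086145]
```

View pics/w2.png

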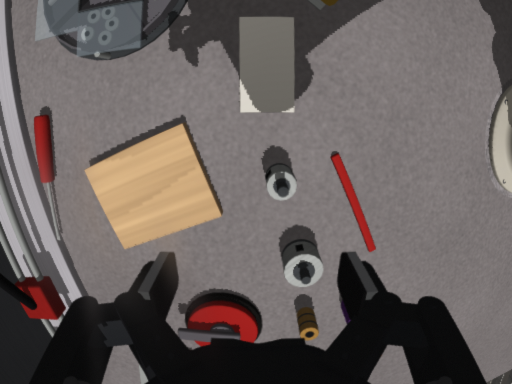

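```bash
python3 -c "
from h import *
im=cv2.imread('pics/w2.png'); crop(im,255,140,90,200,4,'w2c.png');crop(im,80,110,150,150,4,'w2d.png')
c=cal('w2.png')
f=lambda z,*p:px2w('wrist',*p,z,c).round(1)
print([f(10,*p) for p in((240,16.5),(294,17),(294,112),(240,112))])
print([f(18,*p) for p in((86,172),(184,125),(221,214),(125,248))])
"
```

```text
[array([ 456.5, -206.6,   10. ]), array([ 392.7, -195.6,   10. ]), array([412.8, -77.9,  10. ]), array([477.5, -88.9,  10. ])]
[array([703.5, -57.8,  18. ]), array([547. , -87.3,  18. ]), array([526.1,  34.5,  18. ]), array([681. ,  64.3,  18. ])]
```

View pics/w2c.png

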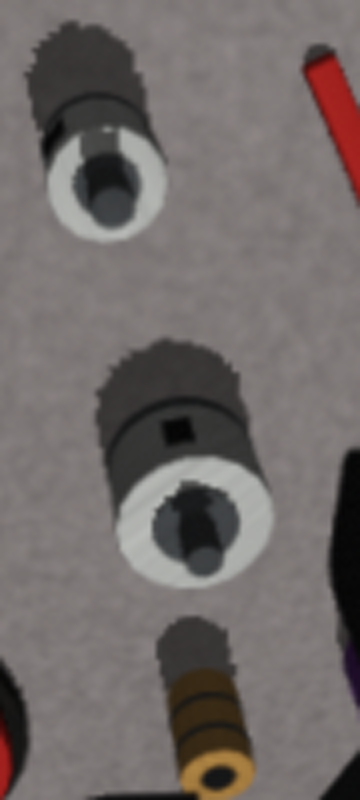

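View pics/w2d.png

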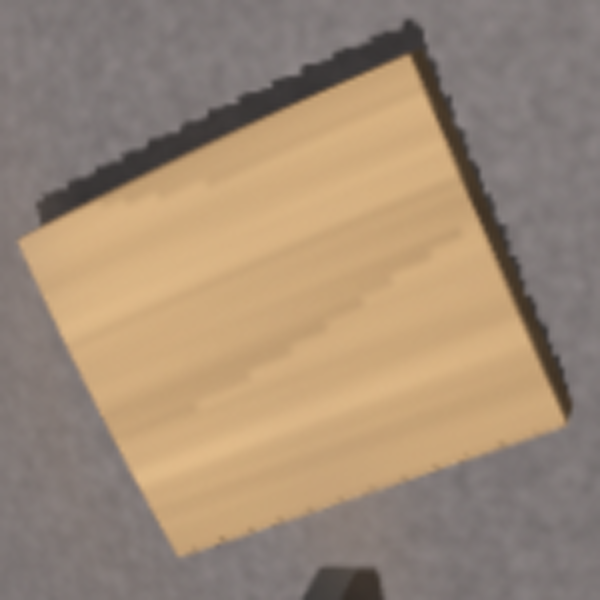

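drive_tool(increments=[[1,[0.138,0.013,0],0],[1,[0.138,0.013,0],0],[1,[0.138,0.013,0.1],0],[1,[0,0,0.15],0],[1,[0,0,0.15],0],[1,[0,0,0.15],0],[0.85,[0,0,0],0]])

```text
clock: 3.75
position: [434.8, -137.9, 74.7]
ee_rot: [-0.645, 0.764, 0.003, -0.003]
contact_force: [-0.4, -1.3, -0.3]
gripper_width: 78.3
```

```bash
python3 -c "
from h import *
c=cal('w2.png')
f=lambda z,*p:px2w('wrist',*p,z,c).round(1)
print(f(42,303.35,270.1),f(42,281.35,185.35),f(50,308.9,333.4))
plan((435.5,-141.5,30),(435.5,-141.5,8))
snap('wrist','w3.png')
turn(170.35,170.35)
"
```

```text
[431.2 124.3  42. ] [443.6   1.9  42. ] [434.2 240.1  50. ]
pos [ 434.8 -137.9   74.7] psi 170.4 zax [-8.2e-03 -1.0e-04 -1.0e+00] t 3.75 w 78.3 F [-0.4 -1.3 -0.3] j6 -0.22
(435.5, -141.5, 30) total [ 0.0112 -0.0056  0.1491] rows 1 per row [ 0.0112 -0.0056  0.1491]
(435.5, -141.5, 8) total [-0.0001 -0.0006  0.0733] rows 1 per row [-0.0001 -0.0006  0.0733]
turn 0 x nanh.py:42: RuntimeWarning: invalid value encountered in scalar divide
  d=-(psi_t-psi_now); n=int(np.ceil(abs(d)/10.3)); print('turn',n,'x',round(np.radians(d)/2/n,4))
```

View pics/w3.png

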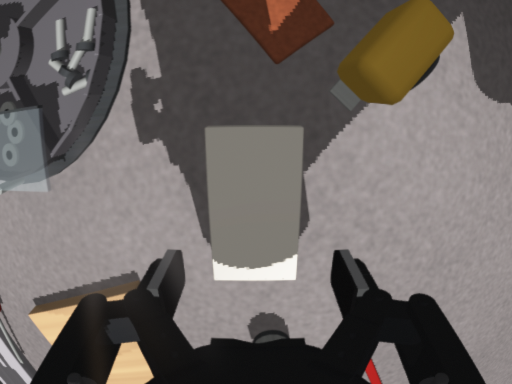

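drive_tool(increments=[[0.85,[0.008,-0.005,0.09],0],[0.85,[0,0,0.08],0],[0.85,[0,0,0.04],0],[0.85,[0,0,0],0],[0.85,[0,0,0],0]])

```text
clock: 4.42
position: [439.0, -141.3, 15.5]
ee_rot: [-0.645, 0.764, -0.001, 0.001]
contact_force: [-0.2, 0.0, -0.4]
gripper_width: 79.1
```

```bash
python3 -c "
from h import *
plan((435.5,-141.5,8))
snap('wrist','w4.png')
"
```

```text
pos [ 439.  -141.3   15.5] psi 170.36 zax [ 2.6e-03 -1.0e-04 -1.0e+00] t 4.42 w 79.1 F [-0.2  0.  -0.4] j6 -0.21
(435.5, -141.5, 8) total [0.0027 0.0114 0.025 ] rows 1 per row [0.0027 0.0114 0.025 ]
```

View pics/w4.png

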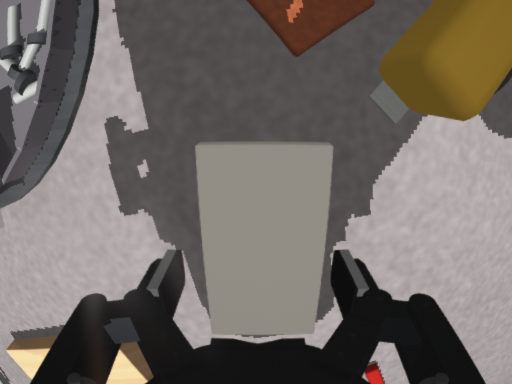

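drive_tool(increments=[[0.85,[0.002,0.011,0.012],0],[0.85,[0,0,0.012],0],[0.85,[0,0,0],0],[0.5,[0,0,0],0],[0,[0,0,0],0],[-1,[0,0,0],0],[-1,[0,0,0],0],[-1,[0,0,0],0]])

```text
clock: 5.48
position: [435.0, -141.4, 7.8]
ee_rot: [-0.645, 0.764, -0.0, 0.0]
contact_force: [-1.3, 0.3, 6.1]
gripper_width: 64.0
```

drive_tool(increments=[[-1,[0,0,-0.05],0],[-1,[0,0,-0.1],0],[-1,[0,0,-0.15],0],[-1,[0,0,0],0],[-1,[0,0,0],0]])

```text
clock: 6.1
position: [433.6, -141.3, 96.4]
ee_rot: [-0.645, 0.764, 0.001, -0.0]
contact_force: [0.2, -0.6, -2.1]
gripper_width: 63.8
```

```bash
python3 -c "
from h import *
plan((614.9,-12.2,98))
turn(80.35,10.15)
snap('wrist','w5.png')
"
```

```text
pos [ 433.6 -141.3   96.4] psi 170.29 zax [-1.5e-03  5.0e-04 -1.0e+00] t 6.1 w 63.8 F [ 0.2 -0.6 -2.1] j6 -0.21
(614.9, -12.2, 98) total [-0.526  -0.5232 -0.0059] rows 4 per row [-0.1315 -0.1308 -0.0015]
turn 7 x 0.0875
```

View pics/w5.png

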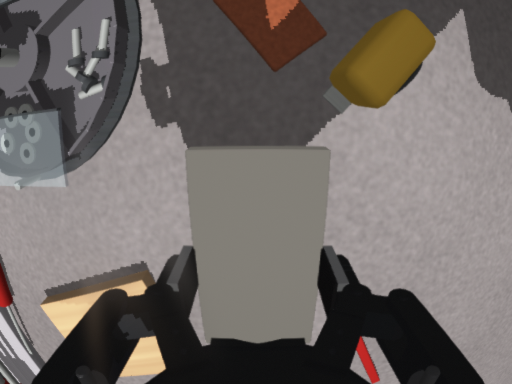

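drive_tool(increments=[[-1,[-0.1315,-0.1308,0],0],[-1,[-0.1315,-0.1308,0],0],[-1,[-0.1315,-0.1308,0],0],[-1,[-0.1315,-0.1308,0],0],[-1,[0,0,0],0.0875],[-1,[0,0,0],0.0875],[-1,[0,0,0],0.0875],[-1,[0,0,0],0.0875],[-1,[0,0,0],0.0875],[-1,[0,0,0],0.0875],[-1,[0,0,0],0.0875],[-1,[0,0,0],0],[-1,[0,0,0],0]])

```text
clock: 7.78
position: [615.2, -12.3, 95.8]
ee_rot: [-0.09, 0.996, -0.0, -0.001]
contact_force: [-0.8, -0.8, -2.0]
gripper_width: 63.8
```

```bash
python3 -c "
from h import *
plan((614.9,-12.2,40),(614.9,-12.2,27))
snap('wrist','w6.png')
"
```

```text
pos [615.2 -12.3  95.8] psi 100.28 zax [-2.3e-03 -5.0e-04 -1.0e+00] t 7.78 w 63.8 F [-0.8 -0.8 -2. ] j6 -1.63
(614.9, -12.2, 40) total [0.0005 0.0006 0.186 ] rows 1 per row [0.0005 0.0006 0.186 ]
(614.9, -12.2, 27) total [-0.0001  0.      0.0433] rows 1 per row [-0.0001  0.      0.0433]
```

View pics/w6.png

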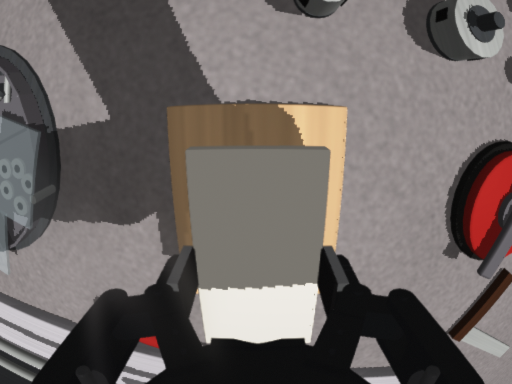

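drive_tool(increments=[[-1,[0,0,0.12],0],[-1,[0,0,0.07],0],[-1,[0,0,0.025],0],[-1,[0,0,0.01],0],[-1,[0,0,0],0],[-1,[0,0,0],0]])

```text
clock: 8.57
position: [616.4, -12.1, 30.6]
ee_rot: [-0.089, 0.996, 0.0, 0.001]
contact_force: [0.6, -0.1, -1.1]
gripper_width: 63.9
```

drive_tool(increments=[[-1,[0.002,-0.004,0.008],0],[-1,[0,0,0.005],0],[-1,[0,0,0],0],[-1,[0,0,0],0]])

```text
clock: 9.07
position: [615.4, -13.6, 26.0]
ee_rot: [-0.088, 0.996, -0.0, -0.0]
contact_force: [-1.3, 0.1, 1.7]
gripper_width: 63.4
```

drive_tool(increments=[[-1,[0,0.004,0],0],[-1,[0,0,0],0],[0.3,[0,0,0],0],[0.85,[0,0,0],0],[0.85,[0,0,0],0],[0.85,[0,0,0],0],[0.85,[0,0,-0.05],0],[0.85,[0,0,-0.12],0],[0.85,[0,0,-0.15],0],[0.85,[0,0,-0.15],0],[0.85,[0,0,0],0],[0.85,[0,0,0],0]])

```text
clock: 10.58
position: [614.7, -12.2, 167.2]
ee_rot: [-0.088, 0.996, 0.0, 0.0]
contact_force: [-0.4, -1.2, -1.0]
gripper_width: 78.8
```

```bash
python3 -c "
from h import *
plan((431.5,125,166))
im,c=snap('wrist','w7.png')
"
```

```text
pos [614.7 -12.2 167.2] psi 100.13 zax [ 3.e-04  6.e-04 -1.e+00] t 10.57 w 78.8 F [-0.4 -1.2 -1. ] j6 -1.64
(431.5, 125, 166) total [0.5209 0.5577 0.004 ] rows 4 per row [0.1302 0.1394 0.001 ]
```

View pics/w7.png

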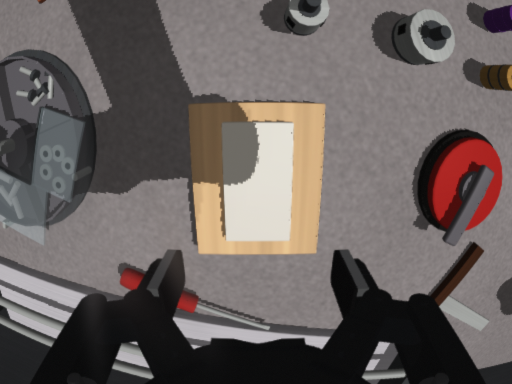

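```bash
python3 -c "
from h import *
im=cv2.imread('pics/w7.png'); crop(im,180,90,155,175,3.4,'w7c.png')"
```

```text
(no output)
```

View pics/w7c.png

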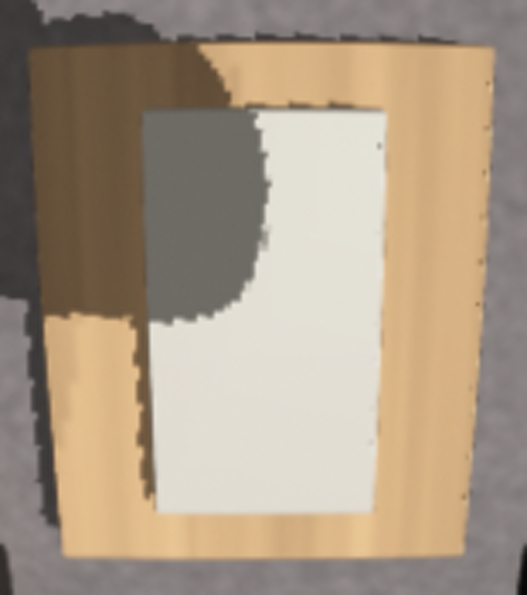

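drive_tool(increments=[[0.95,[0.1302,0.1394,0],0],[0.95,[0.1302,0.1394,0],0],[0.95,[0.1302,0.1394,0],0],[0.95,[0.1302,0.1394,0],0],[0.95,[0,0,0.05],0],[0.95,[0,0,0],0],[0.95,[0,0,0],0]])

```text
clock: 11.5
position: [432.2, 124.6, 151.5]
ee_rot: [-0.088, 0.996, -0.0, -0.0]
contact_force: [-0.2, 0.9, -0.9]
gripper_width: 83.2
```

```bash
python3 -c "
from h import *
c=cal('w7.png')
f=lambda z,x,y:px2w('wrist',180+x/3.4-.35,90+y/3.4-.35,z,c)
B=np.array([f(18,*p) for p in((29,46),(494,46),(464,556),(63,556))]);T=np.array([f(28,*p) for p in((142,110),(386,110),(372,513),(156,513))])
print(B.round(1),B.mean(0),T.round(1),T.mean(0))
for Q in(B,T):
  a=(Q[3]+Q[2]-Q[0]-Q[1]);print(np.degrees(np.arctan2(a[1],a[0])))
plan((431.5,125,60),(431.5,125,26))
im,c=snap('wrist','w8.png')
"
```

```text
[[548.2 -90.6  18. ]
 [525.5  36.9  18. ]
 [682.8  65.8  18. ]
 [705.6 -62.4  18. ]] [615.51863203 -12.57415848  18.        ] [[560.4 -55.2  28. ]
 [548.9   9.2  28. ]
 [667.1  30.3  28. ]
 [678.5 -34.2  28. ]] [613.73955654 -12.47126221  28.        ]
10.308650469161684
10.110257219960857
pos [432.2 124.6 151.5] psi 100.11 zax [-7.e-04 -8.e-04 -1.e+00] t 11.5 w 83.2 F [-0.2  0.9 -0.9] j6 -2.04
(431.5, 125, 60) total [0.0019 0.002  0.3049] rows 2 per row [0.0009 0.001  0.1524]
(431.5, 125, 26) total [-1.000e-04  1.000e-04  1.133e-01] rows 1 per row [-1.000e-04  1.000e-04  1.133e-01]
```

View pics/w8.png

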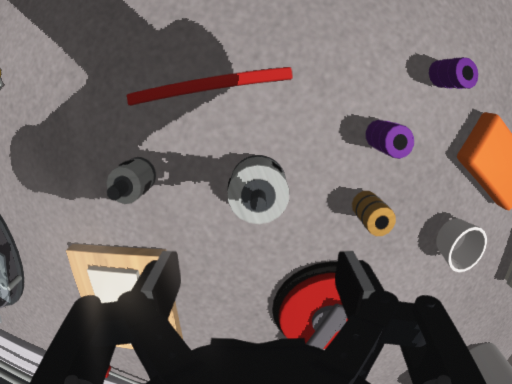

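```bash
python3 -c "
from h import *
im=cv2.imread('pics/w8.png'); crop(im,215,145,90,90,6,'w8c.png')
c=cal('w8.png'); print(px2w('wrist',258.5,193,42,c), w2px('wrist',(431.5,125,42),c), w2px('wrist',(431.5,125,64),c))"
```

```text
[429.25147764 124.87198253  42.        ] [258.18487718 195.46531938] [258.27064437 204.53939077]
```

View pics/w8c.png

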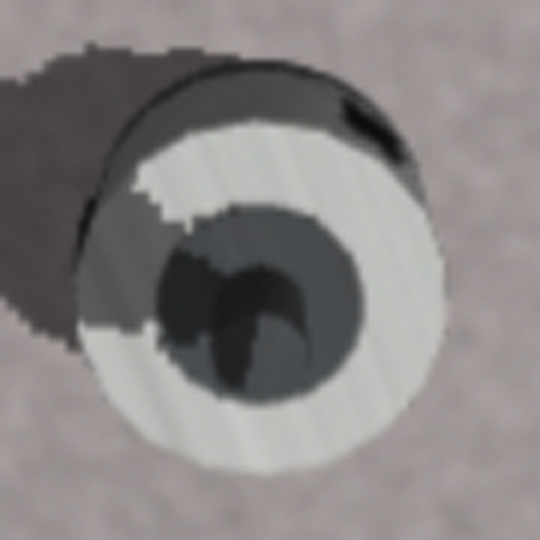

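drive_tool(increments=[[0.95,[0.003,0.002,0.15],0],[0.95,[0,0,0.15],0],[0.95,[0,0,0.1],0],[0.95,[0,0,0.03],0],[0.95,[0,0,0],0],[0.5,[0,0,0],0],[0,[0,0,0],0],[-1,[0,0,0],0],[-1,[0,0,0],0],[-1,[0,0,0],0]])

```text
clock: 12.8
position: [431.8, 125.6, 24.3]
ee_rot: [-0.089, 0.996, 0.001, 0.001]
contact_force: [-0.7, -2.4, 6.2]
gripper_width: 52.6
```

drive_tool(increments=[[-1,[0,0,-0.05],0],[-1,[0,0,-0.1],0],[-1,[0,0,-0.15],0],[-1,[0,0,0],0],[-1,[0,0,0],0]])

```text
clock: 13.42
position: [429.9, 124.8, 112.3]
ee_rot: [-0.088, 0.996, 0.0, -0.001]
contact_force: [-0.3, -0.5, -3.9]
gripper_width: 52.3
```

```bash
python3 -c "
from h import *
plan((615.3,-12.4,115),(615.3,-12.4,53))
im,c=snap('wrist','w9.png')
"
```

```text
pos [429.9 124.8 112.3] psi 100.09 zax [-1.2e-03  1.0e-04 -1.0e+00] t 13.43 w 52.3 F [-0.3 -0.5 -3.9] j6 -2.04
(615.3, -12.4, 115) total [-0.5283 -0.5585 -0.0096] rows 4 per row [-0.1321 -0.1396 -0.0024]
(615.3, -12.4, 53) total [-2.000e-04 -1.000e-04  2.067e-01] rows 2 per row [-1.000e-04 -0.000e+00  1.033e-01]
```

View pics/w9.png

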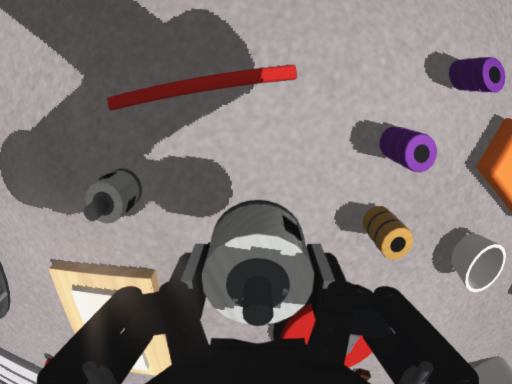

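drive_tool(increments=[[-1,[-0.1321,-0.1396,0],0],[-1,[-0.1321,-0.1396,0],0],[-1,[-0.1321,-0.1396,0],0],[-1,[-0.1321,-0.1396,0],0],[-1,[0,0,0.06],0],[-1,[0,0,0],0],[-1,[0,0,0],0],[-1,[0,0,0],0]])

```text
clock: 14.48
position: [616.4, -11.1, 95.3]
ee_rot: [-0.089, 0.996, -0.0, 0.0]
contact_force: [0.3, 0.2, -3.1]
gripper_width: 52.4
```

```bash
python3 -c "
from h import *
plan((615.3,-12.4,54))
im,c=snap('wrist','w10.png');im,c=snap('side','s10.png')
crop(im,150,120,160,120,5,'s10c.png')
"
```

```text
pos [616.4 -11.1  95.3] psi 100.21 zax [ 7.e-04  0.e+00 -1.e+00] t 14.47 w 52.4 F [ 0.3  0.2 -3.1] j6 -1.64
(615.3, -12.4, 54) total [ 0.0045 -0.0037  0.1376] rows 1 per row [ 0.0045 -0.0037  0.1376]
```

View pics/w10.png

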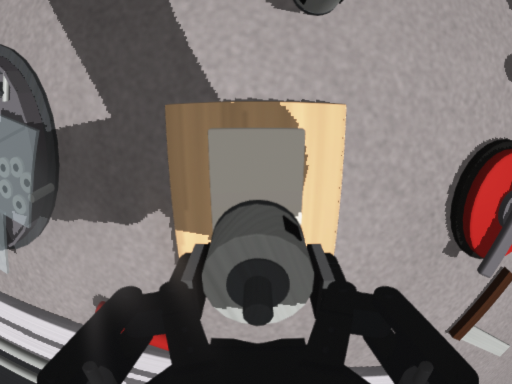

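View pics/s10c.png

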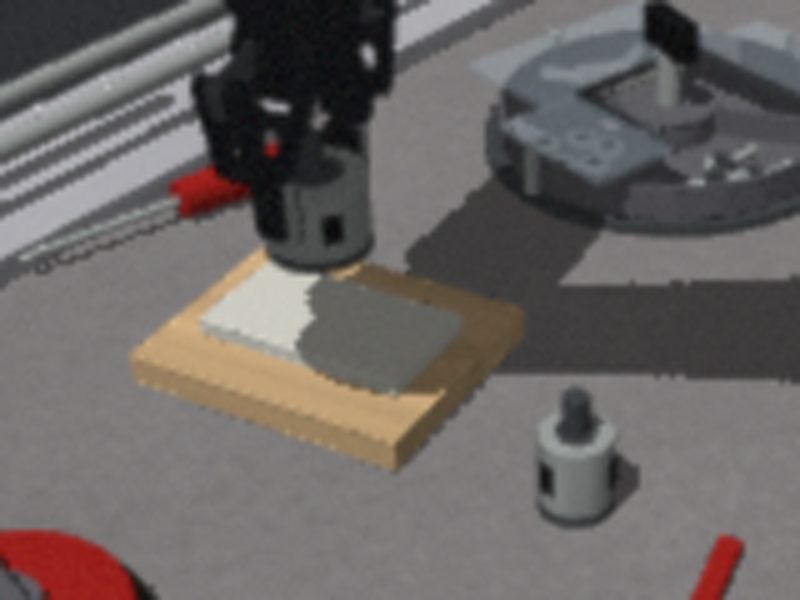

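drive_tool(increments=[[-1,[0.004,-0.003,0.08],0],[-1,[0,0,0.05],0],[-1,[0,0,0.007],0],[-1,[0,0,0],0],[-1,[0,0,0],0]])

```text
clock: 15.2
position: [616.1, -12.7, 54.4]
ee_rot: [-0.088, 0.996, 0.0, 0.001]
contact_force: [0.1, -0.3, -3.9]
gripper_width: 52.5
```

drive_tool(increments=[[-1,[0.004,0,0.005],0],[-1,[0,0,0],0],[-1,[0,0,0.003],0],[-1,[0,0,0],0]])

```text
clock: 15.7
position: [614.4, -13.0, 52.4]
ee_rot: [-0.089, 0.996, -0.0, 0.0]
contact_force: [-2.9, 0.6, 4.7]
gripper_width: 52.2
```

drive_tool(increments=[[0.4,[0,0,0],0],[0.9,[0,0,0],0],[0.9,[0,0,0],0],[0.9,[0,0,-0.05],0],[0.9,[0,0,-0.12],0],[0.9,[0,0,-0.15],0],[0.9,[0,0,-0.15],0],[0.9,[0,0,0],0],[0.9,[0,0,0],0]])

```text
clock: 16.82
position: [613.9, -13.0, 192.6]
ee_rot: [-0.088, 0.996, 0.0, 0.0]
contact_force: [0.5, -0.3, -0.8]
gripper_width: 81.3
```

```bash
python3 -c "
from h import *
plan((443.4,2.2,170))
im,c=snap('wrist','w11.png')
crop(im,180,90,155,175,3.4,'w11c.png')
"
```

```text
pos [613.9 -13.  192.6] psi 100.13 zax [ 3.e-04  5.e-04 -1.e+00] t 16.82 w 81.3 F [ 0.5 -0.3 -0.8] j6 -1.64
(443.4, 2.2, 170) total [0.5505 0.1497 0.0752] rows 3 per row [0.1835 0.0499 0.0251]
```

View pics/w11c.png

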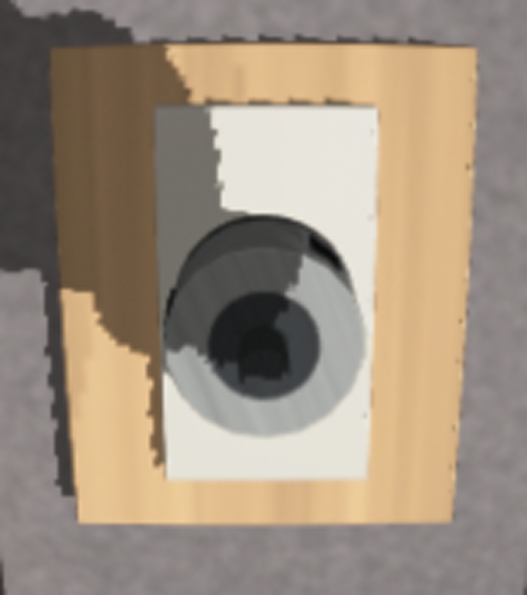

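```bash
python3 -c "
from h import *
c=cal('w11.png')
f=lambda z,x,y:px2w('wrist',180+x/3.4-.35,90+y/3.4-.35,z,c)
print(f(70,264.5,342),np.mean([f(28,*p) for p in((154,105),(378,107),(368,479),(165,479))],0),np.mean([f(18,*p) for p in((50,46),(478,46),(453,523),(78,523))],0))"
```

```text
[612.90927996 -13.09444301  70.        ] [613.62242753 -12.3167801   28.        ] [615.53665699 -12.39546171  18.        ]
```

drive_tool(increments=[[0.6,[0.1835,0.0499,0.025],0],[0.6,[0.1835,0.0499,0.025],0],[0.6,[0.1835,0.0499,0.025],0],[0.6,[0,0,0.08],0],[0.6,[0,0,0],0],[0.6,[0,0,0],0]])

```text
clock: 17.62
position: [444.6, 2.2, 145.8]
ee_rot: [-0.088, 0.996, -0.0, -0.0]
contact_force: [0.1, 0.3, 0.4]
gripper_width: 68.6
```

```bash
python3 -c "
from h import *
plan((443.4,2.2,24))
im,c=snap('wrist','w12.png'); print(w2px('wrist',(443.4,2.2,42),c))
"
```

```text
pos [444.6   2.2 145.8] psi 100.15 zax [-2.e-04 -5.e-04 -1.e+00] t 17.62 w 68.6 F [0.1 0.3 0.4] j6 -1.77
(443.4, 2.2, 24) total [0.0037 0.001  0.406 ] rows 3 per row [0.0012 0.0003 0.1353]
[257.79431402 197.02952807]
```

View pics/w12.png

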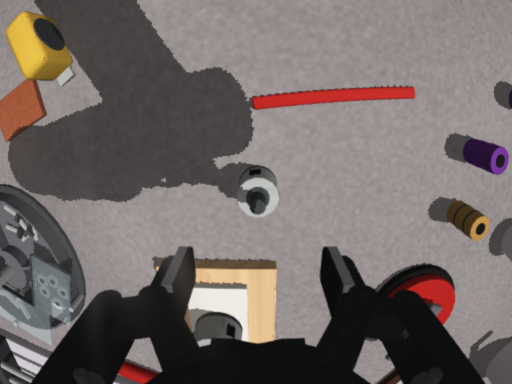

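drive_tool(increments=[[0.6,[0.003,0,0.15],0],[0.6,[0,0,0.15],0],[0.6,[0,0,0.09],0],[0.6,[0,0,0.015],0],[0.6,[0,0,0],0],[0.2,[0,0,0],0],[-0.2,[0,0,0],0],[-1,[0,0,0],0],[-1,[0,0,0],0],[-1,[0,0,0],0]])

```text
clock: 18.92
position: [443.7, 2.1, 25.6]
ee_rot: [-0.089, 0.996, 0.0, 0.001]
contact_force: [-2.0, -0.0, 5.7]
gripper_width: 34.3
```

drive_tool(increments=[[-1,[0,0,-0.05],0],[-1,[0,0,-0.1],0],[-1,[0,0,-0.15],0],[-1,[0,0,0],0],[-1,[0,0,0],0]])

```text
clock: 19.55
position: [442.2, 1.8, 114.1]
ee_rot: [-0.088, 0.996, 0.0, -0.0]
contact_force: [0.2, 0.2, -2.8]
gripper_width: 34.4
```

```bash
python3 -c "
from h import *
print(np.array([615.2,-12.4])+125*np.array([-np.sin(np.radians(10.15)),np.cos(np.radians(10.15))]))
plan((530,80,113),(593.2,110.6,113))
im,c=snap('wrist','w13.png')
"
```

```text
[593.17177496 110.6437211 ]
pos [442.2   1.8 114.1] psi 100.11 zax [-3.e-04  5.e-04 -1.e+00] t 19.55 w 34.4 F [ 0.2  0.2 -2.8] j6 -1.77
(530, 80, 113) total [-0.3339  0.2051  0.0038] rows 3 per row [-0.1113  0.0684  0.0013]
(593.2, 110.6, 113) total [-0.2253  0.0634 -0.    ] rows 2 per row [-0.1127  0.0317 -0.    ]
```

View pics/w13.png

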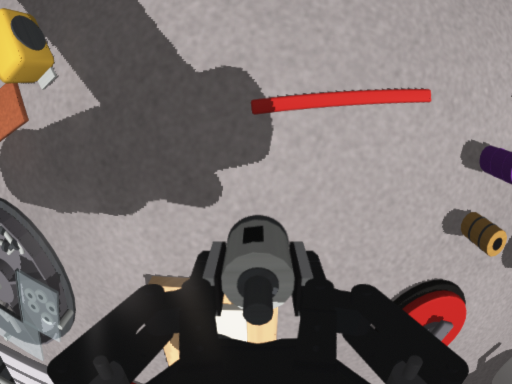

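drive_tool(increments=[[-1,[-0.1113,0.0684,0],0],[-1,[-0.1113,0.0684,0],0],[-1,[-0.1113,0.0684,0],0],[-1,[-0.1127,0.0317,0],0],[-1,[-0.1127,0.0317,0],0],[-1,[0,0,0.15],0],[-1,[0,0,0.08],0],[-1,[0,0,0],0],[-1,[0,0,0],0]])

```text
clock: 20.72
position: [594.3, 110.9, 45.3]
ee_rot: [-0.089, 0.996, -0.0, 0.0]
contact_force: [0.7, -0.1, -0.1]
gripper_width: 34.4
```

```bash
python3 -c "
from h import *
plan((593.2,110.6,27))
im,c=snap('wrist','w14.png')
"
```

```text
pos [594.3 110.9  45.3] psi 100.17 zax [ 2.e-04 -3.e-04 -1.e+00] t 20.73 w 34.4 F [ 0.7 -0.1 -0.1] j6 -1.85
(593.2, 110.6, 27) total [ 0.0037 -0.0003  0.0612] rows 1 per row [ 0.0037 -0.0003  0.0612]
```

View pics/w14.png

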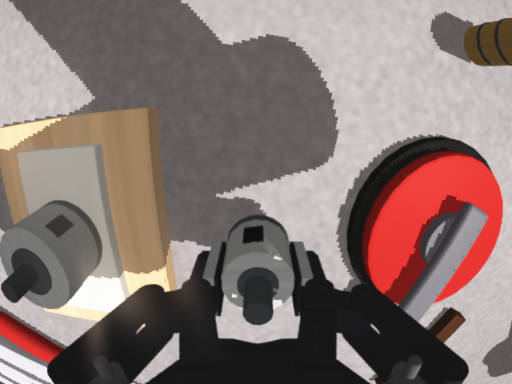

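drive_tool(increments=[[-1,[0.003,0,0.045],0],[-1,[0,0,0.014],0],[-1,[0,0,0],0],[-1,[0,0,0.003],0],[-1,[0,0,0],0]])

```text
clock: 21.4
position: [593.1, 110.7, 26.8]
ee_rot: [-0.088, 0.996, 0.0, 0.0]
contact_force: [-0.1, 0.0, -1.8]
gripper_width: 34.1
```

drive_tool(increments=[[-1,[0,0,0.004],0],[-1,[0,0,0.003],0],[-1,[0,0,0],0]])

```text
clock: 21.78
position: [593.2, 110.7, 25.6]
ee_rot: [-0.089, 0.996, -0.0, 0.0]
contact_force: [-2.9, -0.9, 5.4]
gripper_width: 34.5
```

Contact; release and rise.

drive_tool(increments=[[-0.1,[0,0,0],0],[0.2,[0,0,0],0],[0.2,[0,0,0],0],[0.2,[0,0,-0.05],0],[0.2,[0,0,-0.12],0],[0.2,[0,0,-0.15],0],[0.2,[0,0,-0.2],0],[0.2,[0,0,0],0],[0.2,[0,0,0],0]])

```text
clock: 22.9
position: [592.7, 110.6, 181.3]
ee_rot: [-0.088, 0.996, 0.0, 0.0]
contact_force: [0.0, 0.5, -0.1]
gripper_width: 51.2
```

```bash
python3 -c "
from h import *
plan((560,-200,180))
im,c=snap('wrist','w15.png')
print(w2px('wrist',(593.2,110.6,42),c))
im,c=snap('top','t15.png')
crop(im,100,80,350,150,2.2,'t15c.png')
"
```

```text
pos [592.7 110.6 181.3] psi 100.12 zax [ 8.e-04  9.e-04 -1.e+00] t 22.9 w 51.2 F [ 0.   0.5 -0.1] j6 -1.85
(560, -200, 180) total [ 0.2893 -1.0001  0.0034] rows 6 per row [ 0.0482 -0.1667  0.0006]
[257.16849929 186.15838812]
```

View pics/w15.png

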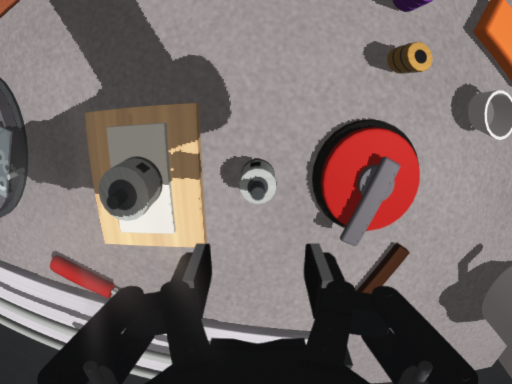

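View pics/t15c.png

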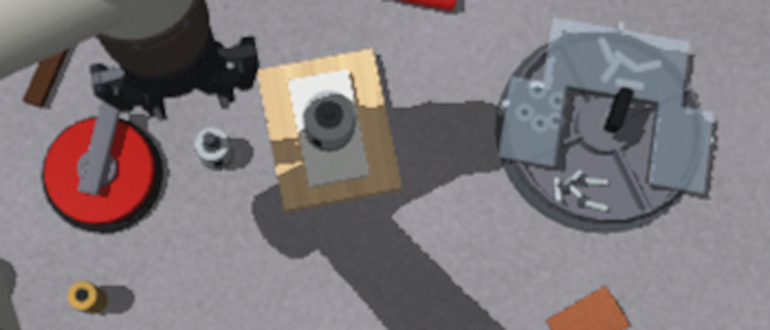

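drive_tool(increments=[[0,[0,0,0],-0.0913],[0,[0,0,0],-0.0913],[0,[0,0,0],-0.0913],[0,[0,0,0],-0.0913],[0,[0,0,0],-0.0913],[0,[0,0,0],-0.0913],[0,[0,0,0],-0.0913],[0,[0,0,0],-0.0913],[0,[0,0,0],-0.0913],[0,[0,0,0],-0.0913],[0,[0,0,0],-0.0913],[0,[0,0,0],-0.0913],[0,[0,0,0],-0.0913],[0,[0,0,0],-0.0913]])

```text
clock: 24.75
position: [592.3, 110.3, 178.8]
ee_rot: [0.98, -0.2, -0.001, 0.001]
contact_force: [-0.7, 1.0, 0.1]
gripper_width: 42.7
```

drive_tool(increments=[[0,[0.0512,0.1806,-0.0238],0],[0,[0.0512,0.1806,-0.0238],0],[0,[0.0512,0.1806,-0.0238],0],[0,[0.0512,0.1806,-0.0238],0],[0,[0.0512,0.1806,-0.0238],0],[0,[0.0512,0.1806,-0.0238],0],[0,[0.0512,0.1806,-0.0238],0],[0,[0,0,0],0],[0,[0,0,0],0]])

```text
clock: 25.88
position: [540.5, -280.0, 229.0]
ee_rot: [0.979, -0.203, -0.001, -0.0]
contact_force: [0.5, -0.3, -0.6]
gripper_width: 42.6
```

```bash
python3 -c "
from h import *
plan((608.3,-307.1,120))
im,c=snap('wrist','w16.png')
print(read_state()['joints'])
im,c=snap('top','t16.png')
crop(im,310,80,130,120,5,'t16c.png')
"
```

```text
pos [ 540.5 -280.   229. ] psi -113.43 zax [-0.0027  0.001  -1.    ] t 25.88 w 42.6 F [ 0.5 -0.3 -0.6] j6 1.37
(608.3, -307.1, 120) total [ 0.2443 -0.0071  0.3626] rows 3 per row [ 0.0814 -0.0024  0.1209]
[-2.11394542e-01  3.67351986e-01 -5.21142192e-02 -3.84018035e-04
 -1.15374790e+00  1.37463174e+00]
```

View pics/w16.png

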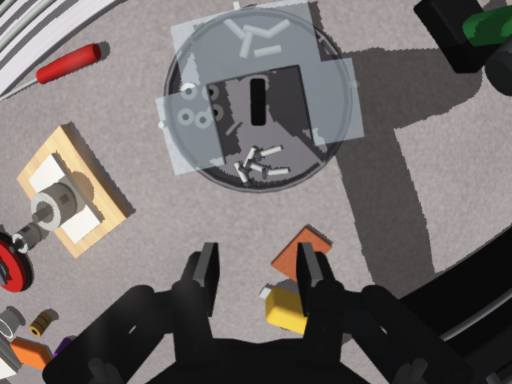

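View pics/t16c.png

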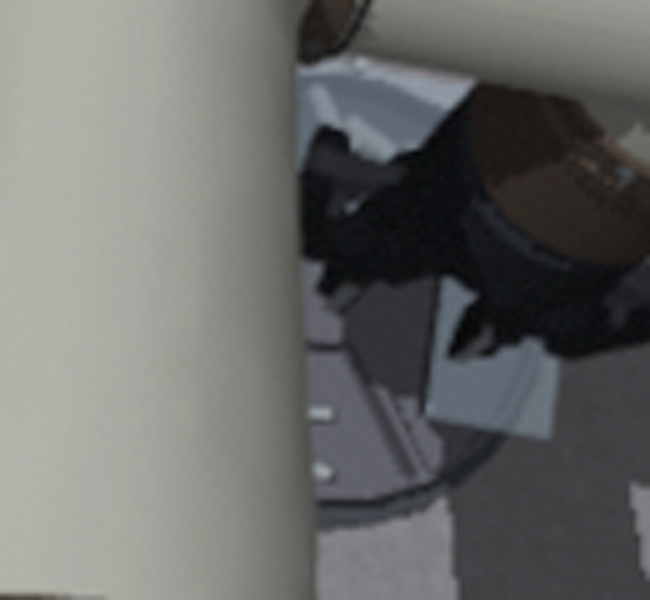

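Wrist view shows the wheel with the knob bar at about (258,101) and the guard's opening from (207,75)/(300,66) to (222,165)/(312,145). Enlarging to measure.

```bash
python3 -c "
from h import *
im=cv2.imread('pics/w16.png'); crop(im,150,0,220,200,3.5,'w16c.png')"
```

```text
(no output)
```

View pics/w16c.png

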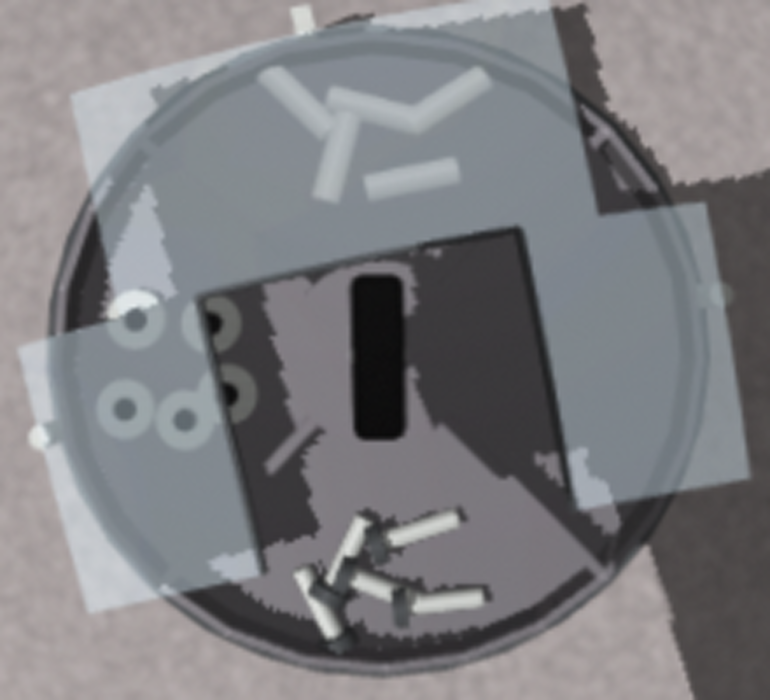

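```bash
cat > m.py <<'E'
from h import *
c=cal('w16.png')
f=lambda z,x,y:px2w('wrist',150+x/3.5-.36,y/3.5-.36,z,c)[:2]
ang=lambda a,b:np.degrees(np.arctan2(b[1]-a[1],b[0]-a[0]))
K=[f(88,*p) for p in((352,273),(405,273),(405,440),(352,440))]
print(np.round(K,1),np.mean(K,0).round(1),'bar ang',ang(K[0]+K[1],K[2]+K[3]),np.linalg.norm(K[0]+K[1]-K[2]-K[3])/2)
G=[f(41,*p) for p in((198,296),(522,229),(577,509),(265,574))];print(np.round(G,1))
print('back',ang(G[1],G[0])-90,'L',ang(G[3],G[0]),'R',ang(G[2],G[1]),'front',ang(G[2],G[3])-90)
O=[f(41,*p) for p in((92,612),(750,478),(72,95),(550,2),(20,348),(707,203))];print('outer front',ang(O[1],O[0])-90,'outer back',ang(O[3],O[2])-90,'sides',ang(O[0],O[4]),ang(O[1],O[5]))
D=[f(28,*p) for p in((440,425),(610,570))];print('div',ang(*D),D)
E
python3 m.py
```

```text
[[ 635.8 -314.3]
 [ 630.4 -326.8]
 [ 590.  -309.4]
 [ 595.5 -296.7]] [ 612.9 -311.8] bar ang 156.56857393034375 43.921254727026785
[[ 651.9 -269.1]
 [ 631.7 -367.1]
 [ 544.4 -350.1]
 [ 563.8 -251.4]]
back -11.66420071596869 L -11.314630660356855 R -11.014305434875563 front -11.170897371222196
outer front -11.434169312273525 outer back -12.790810210667942 sides -11.102786867470268 -11.752426631488074
div -152.72303621874948 [array([ 583.87597912, -320.59029031]), array([ 517.80359914, -354.65915377])]
```

```bash
python3 -c "
from h import *
plan((612.9,-312,130),(612.9,-312,68))"
```

```text
pos [ 541.  -279.   229.6] psi -113.31 zax [-1.8e-03  6.0e-04 -1.0e+00] t 25.98 w 42.5 F [0.6 0.1 0.1] j6 1.37
(612.9, -312, 130) total [0.2641 0.006  0.3314] rows 3 per row [0.088  0.002  0.1105]
(612.9, -312, 68) total [ 0.0004 -0.      0.2067] rows 2 per row [ 0.0002 -0.      0.1033]
```

drive_tool(increments=[[0,[0.088,0.002,0.1],0],[0,[0.088,0.002,0.1],0],[0,[0.088,0.002,0.1],0],[0,[0,0,0],0],[0,[0,0,0],0]])

```text
clock: 26.6
position: [613.4, -312.2, 141.0]
ee_rot: [0.979, -0.202, 0.0, 0.0]
contact_force: [-0.2, -0.0, 0.0]
gripper_width: 42.8
```

```bash
python3 -c "
from h import *
plan((612.9,-312,68))
snap('wrist','w17.png')"
```

```text
pos [ 613.4 -312.2  141. ] psi -113.28 zax [-0.e+00 -4.e-04 -1.e+00] t 26.6 w 42.8 F [-0.2 -0.   0. ] j6 1.4
(612.9, -312, 68) total [-0.0019 -0.      0.2432] rows 2 per row [-0.001  -0.      0.1216]
```

View pics/w17.png

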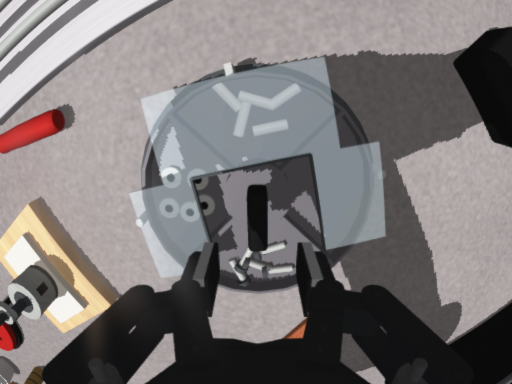

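drive_tool(increments=[[0,[0,0,0.12],0],[0,[0,0,0.1],0],[0,[0,0,0.02],0],[0,[0,0,0],0],[-0.4,[0,0,0],0],[-1,[0,0,0],0],[-1,[0,0,0],0],[-1,[0,0,0],0]])

```text
clock: 27.65
position: [614.5, -312.5, 70.5]
ee_rot: [0.979, -0.202, 0.002, -0.0]
contact_force: [0.3, 5.9, 5.2]
gripper_width: 13.1
```

```bash
python3 -c "
from h import *
plan()"
```

```text
pos [ 614.5 -312.5   70.5] psi -113.34 zax [ 3.4e-03 -3.0e-04 -1.0e+00] t 27.65 w 13.1 F [0.3 5.9 5.2] j6 1.4
```

drive_tool(increments=[[-1,[0,0,0],0.068],[-1,[0,0,0],0.068],[-1,[0,0,0],0.068],[-1,[0,0,0],0.068],[-1,[0,0,0],0.068],[-1,[0,0,0],0.068],[-1,[0,0,0],0.068],[-1,[0,0,0],0.068],[-1,[0,0,0],0.068],[-1,[0,0,0],0.068],[-1,[0,0,0],0],[-1,[0,0,0],0]])

```text
clock: 29.15
position: [612.6, -313.6, 70.5]
ee_rot: [-0.634, 0.773, -0.0, -0.0]
contact_force: [-3.5, 3.0, 6.6]
gripper_width: 12.8
```

```bash
python3 -c "
from h import *
plan()
snap('wrist','w18.png')"
```

```text
pos [ 612.6 -313.6   70.5] psi 168.7 zax [-6.e-04 -8.e-04 -1.e+00] t 29.15 w 12.8 F [-3.5  3.   6.6] j6 0.04
```

View pics/w18.png

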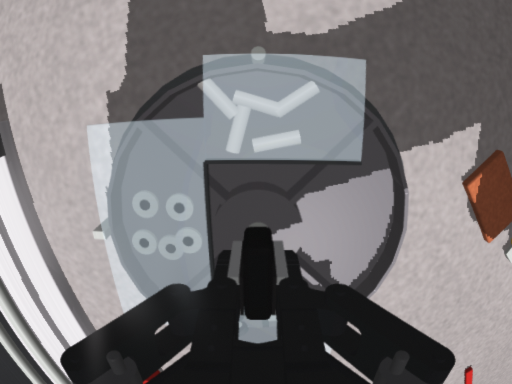

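drive_tool(increments=[[-0.4,[0,0,0],0],[0,[0,0,0],0],[0,[0,0,0],0],[0,[0,0,-0.08],0],[0,[0,0,-0.15],0],[0,[0,0,-0.2],0],[0,[-0.1,0,-0.1],0],[0,[0,0,0],0],[0,[0,0,0],0]])

```text
clock: 30.32
position: [618.5, -283.5, 226.4]
ee_rot: [-0.634, 0.773, 0.001, -0.0]
contact_force: [-0.1, -1.0, -0.6]
gripper_width: 42.5
```

```bash
python3 -c "
from h import *
plan()
im,c=snap('wrist','w19.png');crop(im,130,60,250,200,3.1,'w19c.png')"
```

```text
pos [ 618.5 -283.5  226.4] psi 168.69 zax [-1.7e-03  9.0e-04 -1.0e+00] t 30.32 w 42.5 F [-0.1 -1.  -0.6] j6 -0.0
```

View pics/w19.png

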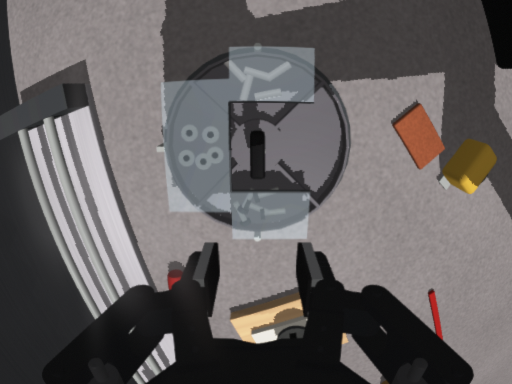

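View pics/w19c.png

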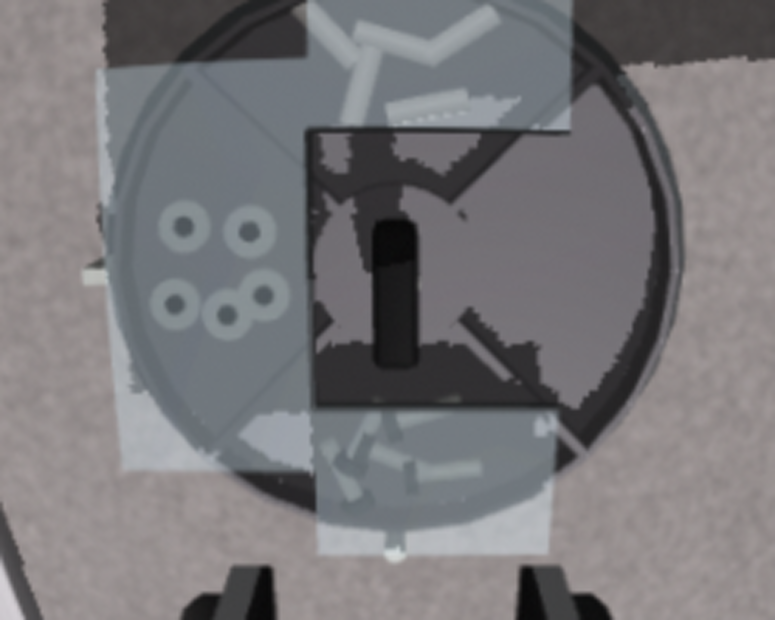

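```bash
python3 -c "
from h import *
c=cal('w19.png')
f=lambda z,x,y:px2w('wrist',130+x/3.1-.34,60+y/3.1-.34,z,c)[:2]
ang=lambda a,b:np.degrees(np.arctan2(b[1]-a[1],b[0]-a[0]))
K=[f(88,*p) for p in((373,225),(417,225),(418,365),(374,365))]
print(np.mean(K,0),'bar',ang(K[0]+K[1],K[2]+K[3]),np.linalg.norm(K[0]+K[1]-K[2]-K[3])/2)
G=[f(41,*p) for p in((308,130),(316,405),(556,407),(570,131))];print(np.round(G,1))
print('back',ang(G[0],G[1])-90,'sides',ang(G[3],G[0]),ang(G[2],G[1]),'front',ang(G[3],G[2])-90)
u=np.array([-np.cos(np.radians(11.3)),np.sin(np.radians(11.3))]);print('bin',np.array([612.7,-312.3])+62*u)
plan((470,-100,226),(445,100,226))
"
```

```text
[ 612.48478694 -312.87729147] bar 79.07806614360712 42.84359958024111
[[ 631.9 -366.6]
 [ 650.5 -269.8]
 [ 564.6 -251.8]
 [ 544.  -349.5]]
back -10.833601224425351 sides -10.976306589410944 -11.842877095597453 front -11.888489741910703
bin [ 551.90189117 -300.15133906]
pos [ 618.2 -283.8  225.7] psi 168.67 zax [-0.003  0.001 -1.   ] t 30.38 w 42.8 F [-0.  -0.8 -0.7] j6 -0.0
(470, -100, 226) total [-0.5037  0.6048  0.0011] rows 5 per row [-0.1007  0.121   0.0002]
(445, 100, 226) total [-0.6373  0.2127  0.0009] rows 4 per row [-0.1593  0.0532  0.0002]
```

drive_tool(increments=[[0.4,[0,0,0],-0.0873],[0.4,[0,0,0],-0.0873],[0.4,[0,0,0],-0.0873],[0.4,[0,0,0],-0.0873],[0.4,[0,0,0],-0.0873],[0.4,[0,0,0],-0.0873],[0.4,[0,0,0],-0.0873],[0.4,[0,0,0],-0.0873],[0.4,[0,0,0],-0.0873],[0.4,[-0.1209,-0.1008,0],0],[0.4,[-0.1209,-0.1008,0],0],[0.4,[-0.1209,-0.1008,0],0],[0.4,[-0.1209,-0.1008,0],0],[0.4,[-0.1209,-0.1008,0],0]])

```text
clock: 32.12
position: [469.0, -99.7, 226.0]
ee_rot: [0.995, -0.099, -0.001, 0.0]
contact_force: [-0.2, 1.6, 0.4]
gripper_width: 59.7
```

drive_tool(increments=[[0.4,[-0.0553,-0.1804,0],0],[0.4,[-0.0553,-0.1804,0],0],[0.4,[-0.0553,-0.1804,0],0],[0.4,[-0.0553,-0.1804,0],0],[0.4,[-0.0553,-0.1804,0],0],[0.4,[-0.0553,-0.1804,0],0],[0.4,[0,0,0.15],0],[0.4,[0,0,0.1],0],[0.4,[0,0,0],0],[0.4,[0,0,0],0]])

```text
clock: 33.38
position: [437.3, 237.8, 153.0]
ee_rot: [0.995, -0.098, 0.0, -0.0]
contact_force: [-0.2, 0.8, -0.2]
gripper_width: 59.8
```

```bash
python3 -c "
from h import *
plan((434.5,240.4,46))
im,c=snap('wrist','w20.png');print(w2px('wrist',(434.5,240.4,50),c))"
```

```text
pos [437.3 237.8 153. ] psi -101.29 zax [ 8.e-04 -0.e+00 -1.e+00] t 33.38 w 59.8 F [-0.2  0.8 -0.2] j6 0.55
(434.5, 240.4, 46) total [-0.0112 -0.0065  0.3568] rows 2 per row [-0.0056 -0.0033  0.1784]
[255.04976494 202.32407514]
```

View pics/w20.png

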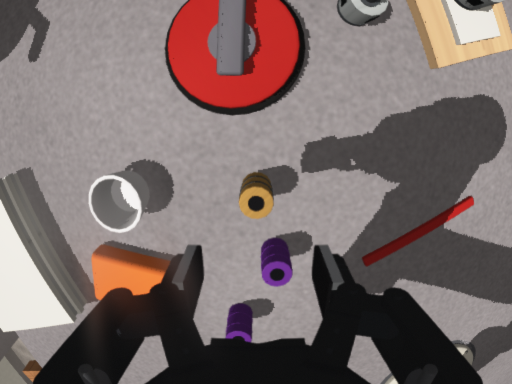

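drive_tool(increments=[[0.4,[-0.01,-0.006,0.15],0],[0.4,[0,0,0.15],0],[0.4,[0,0,0.06],0],[0.4,[0,0,0.01],0],[0.4,[0,0,0],0],[0.4,[0,0,0],0]])

```text
clock: 34.17
position: [434.8, 240.9, 42.9]
ee_rot: [0.995, -0.098, 0.001, -0.001]
contact_force: [-0.6, 0.0, -0.2]
gripper_width: 59.7
```

```bash
python3 -c "
from h import *
plan((434.5,240.4,40))
im,c=snap('wrist','w21.png')"
```

```text
pos [434.8 240.9  42.9] psi -101.27 zax [ 0.0022  0.0022 -1.    ] t 34.17 w 59.7 F [-0.6  0.  -0.2] j6 0.54
(434.5, 240.4, 40) total [-0.0007  0.002   0.0097] rows 1 per row [-0.0007  0.002   0.0097]
```

View pics/w21.png

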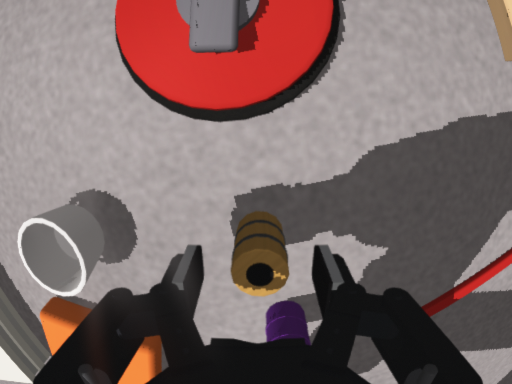

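drive_tool(increments=[[0.4,[0,0.001,0.009],0],[0.4,[0,0,0],0],[0,[0,0,0],0],[-0.3,[0,0,0],0],[-1,[0,0,0],0],[-1,[0,0,0],0],[-1,[0,0,0],0],[-1,[0,0,-0.05],0],[-1,[0,0,-0.12],0],[-1,[0,0,-0.18],0],[-1,[0,0,-0.15],0],[-1,[0,0,0],0],[-1,[0,0,0],0]])

```text
clock: 35.85
position: [433.0, 239.2, 187.5]
ee_rot: [0.995, -0.099, -0.001, 0.001]
contact_force: [0.7, -0.9, -2.4]
gripper_width: 28.2
```

```bash
python3 -c "
from h import *
plan((470,-100,190),(551.9,-300.2,170))
im,c=snap('wrist','w22.png')"
```

```text
pos [433.  239.2 187.5] psi -101.32 zax [-0.0023 -0.0011 -1.    ] t 35.85 w 28.2 F [ 0.7 -0.9 -2.4] j6 0.54
(470, -100, 190) total [ 0.3429  1.0845 -0.0075] rows 6 per row [ 0.0571  0.1807 -0.0012]
(551.9, -300.2, 170) total [0.3988 0.6007 0.0668] rows 4 per row [0.0997 0.1502 0.0167]
```

View pics/w22.png

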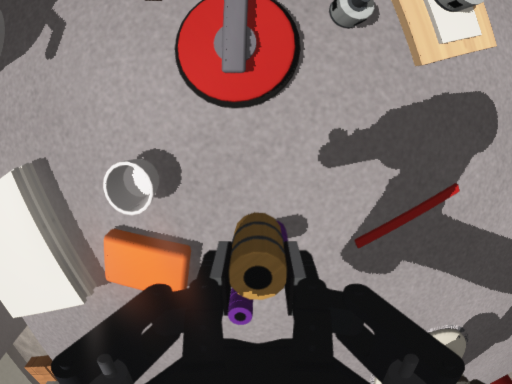

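drive_tool(increments=[[-1,[0.0571,0.1807,0],0],[-1,[0.0571,0.1807,0],0],[-1,[0.0571,0.1807,0],0],[-1,[0.0571,0.1807,0],0],[-1,[0.0571,0.1807,0],0],[-1,[0.0571,0.1807,0],0],[-1,[0.0997,0.1502,0.0167],0],[-1,[0.0997,0.1502,0.0167],0],[-1,[0.0997,0.1502,0.0167],0],[-1,[0.0997,0.1502,0.0167],0],[-1,[0,0,0.1],0],[-1,[0,0,0],0],[-1,[0,0,0],0]])

```text
clock: 37.52
position: [553.1, -299.0, 138.4]
ee_rot: [0.995, -0.098, -0.001, 0.0]
contact_force: [0.5, -0.8, -1.0]
gripper_width: 27.8
```

```bash
python3 -c "
from h import *
plan((552,-300.2,54))
im,c=snap('wrist','w23.png')"
```

```text
pos [ 553.1 -299.   138.4] psi -101.22 zax [-1.4e-03 -2.0e-04 -1.0e+00] t 37.52 w 27.8 F [ 0.5 -0.8 -1. ] j6 1.61
(552, -300.2, 54) total [-0.0026  0.0044  0.2814] rows 2 per row [-0.0013  0.0022  0.1407]
```

View pics/w23.png

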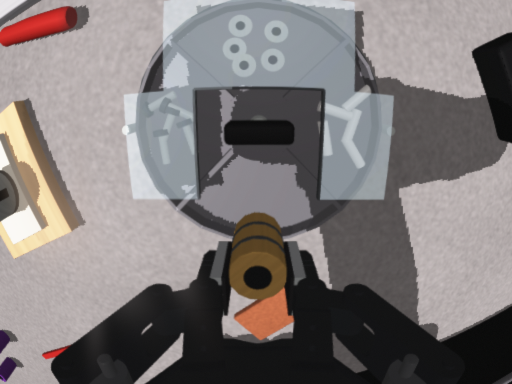

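drive_tool(increments=[[-1,[-0.002,0.004,0.12],0],[-1,[0,0,0.1],0],[-1,[0,0,0.04],0],[-1,[0,0,0],0],[-1,[0,0,0],0]])

```text
clock: 38.2
position: [553.7, -300.6, 62.6]
ee_rot: [0.995, -0.098, 0.002, 0.0]
contact_force: [1.1, 0.0, -2.1]
gripper_width: 28.1
```

```bash
python3 -c "
from h import *
plan((552,-300.2,53))
im,c=snap('side','s24.png');crop(im,220,80,130,110,6,'s24c.png');im,c=snap('wrist','w24.png')"
```

```text
pos [ 553.7 -300.6   62.6] psi -101.23 zax [ 0.0031 -0.0012 -1.    ] t 38.2 w 28.1 F [ 1.1  0.  -2.1] j6 1.62
(552, -300.2, 53) total [-0.0058 -0.0002  0.0319] rows 1 per row [-0.0058 -0.0002  0.0319]
```

View pics/s24c.png

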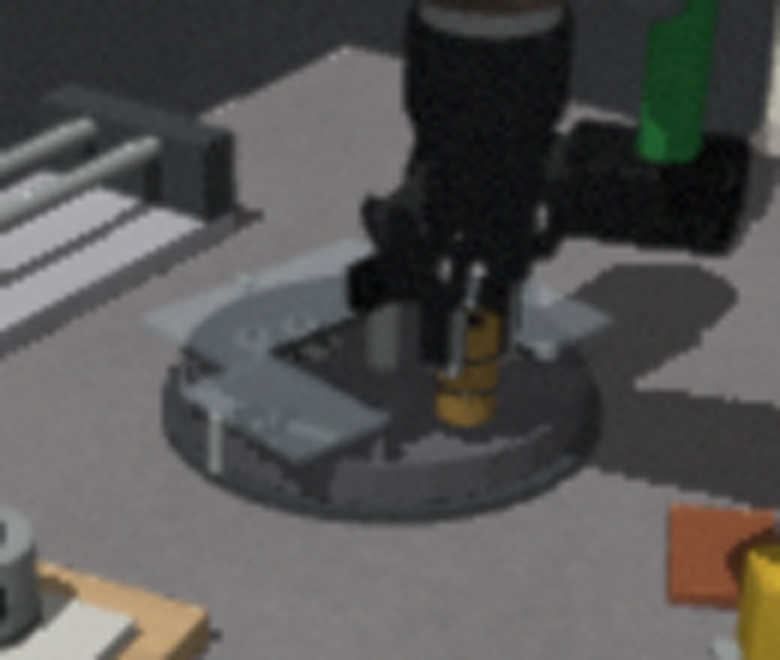

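View pics/w24.png

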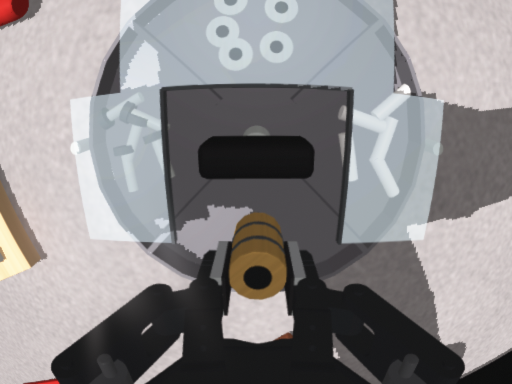

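drive_tool(increments=[[-1,[-0.004,0,0.02],0],[-1,[0,0,0.012],0],[-1,[0,0,0],0],[-1,[0,0,0],0]])

```text
clock: 38.8
position: [551.3, -300.2, 51.1]
ee_rot: [0.995, -0.098, -0.0, 0.0]
contact_force: [-0.6, 0.4, -1.9]
gripper_width: 28.3
```

drive_tool(increments=[[-1,[0,0,0.002],0],[-1,[0,0,0],0],[-0.1,[0,0,0],0],[0.1,[0,0,0],0],[0.1,[0,0,0],0],[0.1,[0,0,-0.04],0],[0.1,[0,0,-0.1],0],[0.1,[0,0,-0.15],0],[0.1,[0,0,-0.2],0],[0.1,[-0.15,0,0],0],[0.1,[0,0,0],0],[0.1,[0,0,0],0]])

```text
clock: 40.3
position: [507.3, -291.5, 198.5]
ee_rot: [0.995, -0.098, 0.001, 0.0]
contact_force: [0.4, -0.8, -0.4]
gripper_width: 47.1
```

```bash
python3 -c "
from h import *
plan((400,-300,200))
im,c=snap('wrist','w25.png');crop(im,130,20,260,220,2.9,'w25c.png')
im,c=snap('side','s25.png');crop(im,150,80,200,150,4,'s25c.png')"
```

```text
pos [ 507.3 -291.5  198.5] psi -101.27 zax [ 1.4e-03 -7.0e-04 -1.0e+00] t 40.3 w 47.1 F [ 0.4 -0.8 -0.4] j6 1.62
(400, -300, 200) total [-0.3453  0.0976 -0.0056] rows 2 per row [-0.1726  0.0488 -0.0028]
```

View pics/w25c.png

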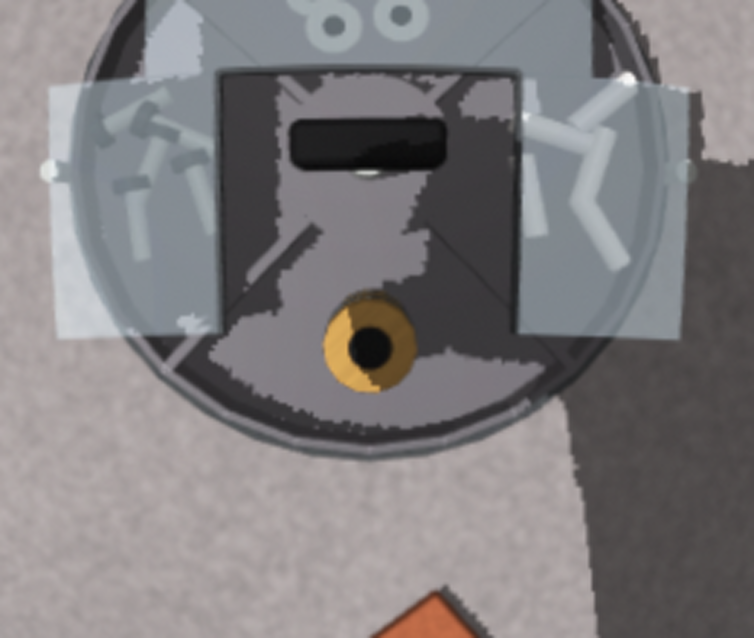

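View pics/s25c.png

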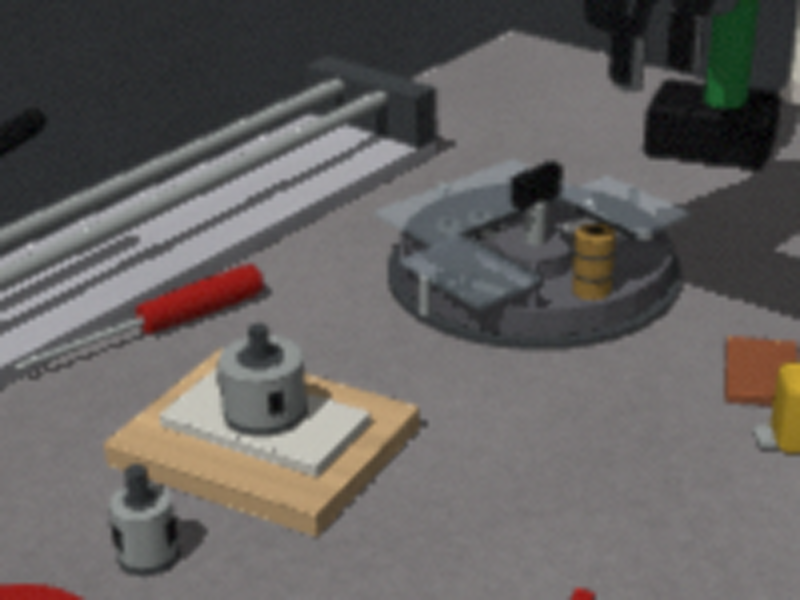

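drive_tool(increments=[[0.1,[-0.17,0.045,-0.05],0],[0.1,[-0.17,0.045,-0.05],0],[0.1,[0,0,0],0],[0.1,[0,0,0],0],[0.1,[0,0,0],0]])

```text
clock: 41.02
position: [402.8, -297.9, 226.9]
ee_rot: [0.995, -0.098, -0.0, -0.0]
contact_force: [0.0, 0.2, -0.4]
gripper_width: 47.6
```

```bash
python3 -c "
from h import *
plan()
im,c=snap('top','t26.png');crop(im,100,80,350,150,2.2,'t26c.png')
for n,X in(('tile',(615,-12.4,28)),('wide',(615,-12.4,70)),('narrow',(593.2,110.6,42)),('bin',(552,-300,60))): u=w2px('top',X,c); print(n,u.round(1),((u-[100,80]+.36)*2.2).round(0))"
```

```text
pos [ 402.8 -297.9  226.9] psi -101.24 zax [-9.e-04  3.e-04 -1.e+00] t 41.02 w 47.6 F [ 0.   0.2 -0.4] j6 1.69
tile [249.2 137. ] [329. 126.]
wide [249.1 131.6] [329. 114.]
narrow [196.2 145.2] [212. 144.]
bin [375.9 157.6] [608. 171.]
```

View pics/t26c.png

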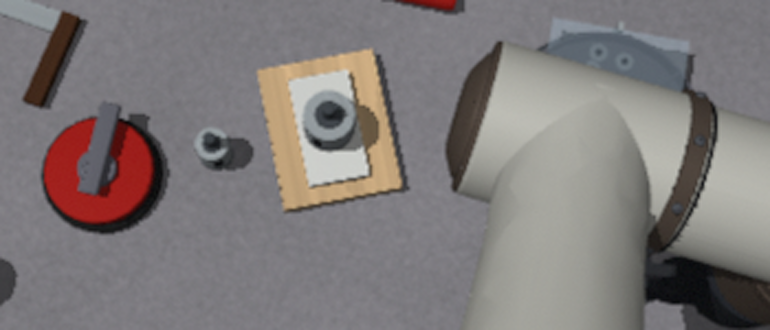

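```bash
python3 -c "
from h import *
im=cv2.imread('pics/t26.png');crop(im,185,95,105,85,7,'t26d.png')"
```

```text
(no output)
```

View pics/t26d.png

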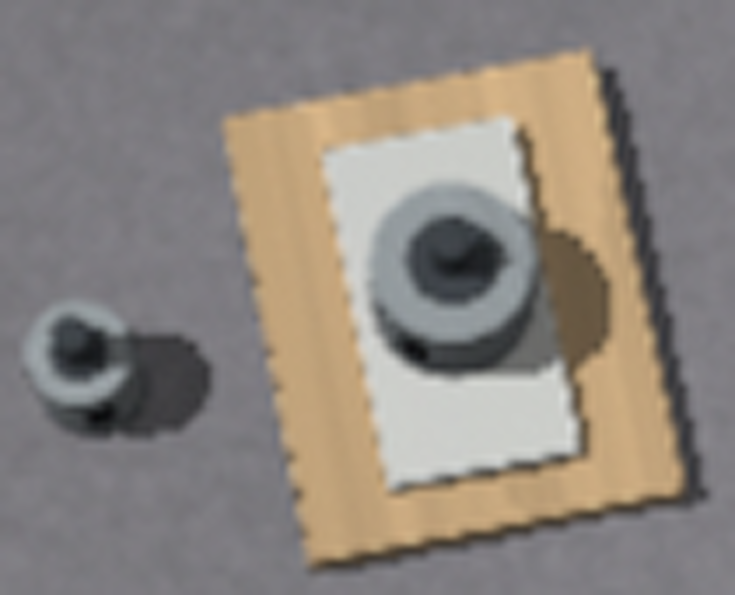

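```bash
python3 -c "
from h import *
c=cal('t26.png')
f=lambda z,x,y:px2w('top',185+x/7-.43,95+y/7-.43,z,c)[:2]
B=np.mean([f(18,*p) for p in((222,120),(592,50),(688,497),(310,568))],0);T=np.mean([f(28,*p) for p in((323,153),(518,118),(583,455),(391,492))],0)
W=f(70,454,263);N=f(42,78,353);print('board',B,'tile',T,'wide',W,'narrow',N)
a=np.radians(10.15);d=N-B;print('narrow in board frame',d@[np.cos(a),np.sin(a)],d@[-np.sin(a),np.cos(a)])
print(job_done())"
```

```text
board [615.09618674 -12.52359717] tile [613.07443883 -12.76018648] wide [613.61783068 -13.21548965] narrow [593.59250888 111.7020724 ]
narrow in board frame 0.7246277069119499 126.07101195699023
the job is handed in; nothing more can be done
None
```

The job is done and handed in at about 41 s of the 109 s allowed. The largest wrist force reading I saw was about 7 N. Everything was done in the order asked, and the gripper was clear of all parts at hand-in.

- **Tile:** lies flat on the board, about 2 mm from the board's centre, with its long sides within about 0.2° of the board's.
- **Wide saw:** stands upright on the tile, within about 1 mm of the tile's centre in the wrist and top views.
- **Narrow saw:** stands upright on the bench, 126 mm from the board's centre towards the pad (midway is 125 mm) and 0.7 mm off the line between them.
- **Wheel:** turned by its knob. The empty bin is within about 0.5° of square in the guard's opening, measured from the knob bar against the guard's edges just after turning. Later pictures still showed it square.
- **Adapter:** the brass one, not a purple one, stands upright in the middle of the empty bin in the wrist and side views.

**Checks that disagreed:**
- A first wrist reading was about 10 mm off because I used the camera pose from after the arm had settled. I discarded it.
- The first top-view fix of the knob was about 6 mm off, and the wrist view replaced it.
- In the last top picture the arm hid the wheel, so the bin and adapter were last checked by the wrist and side cameras.

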